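# Make up the tasting kit and the packaging test kit

## Robot

A 6-joint arm with a two-finger parallel gripper is mounted at the origin on a cart in front of the work surface, level with it; the furniture and walls round the work are solid. World frame = base frame: x ahead of the robot, y to its left, z up, the work surface at z = 0. Lengths are in mm, angles in rad, forces in N, time in s.
With the tool pointing down it reaches from about 375 to 825 mm from the base axis. Payload 5.5 kg.
Tool frame: the origin (TCP) lies midway between the tips of the shut fingers; the grasp point (between the pads) lies 19 mm behind it; y points along the fingers, z is the direction in which the jaws open and shut, and the axes are right-handed (so a half turn about y gives the same grasp; the last joint's range is limited). The gripper opens to 85 mm and grips with 20 to 120 N. Pads are 22 mm wide; open, the fingers measure 114 mm over their backs; the gripper's body (76 mm by 85 mm) begins 54 mm behind the grasp point. The pads swing forward as they close: fully open they stand 13 mm farther back than shut.
Start: joints at [-1.179, 0.314, -0.047, 1.21, 0, 1.571], TCP at [229.108, -554.531, 231.299] pointing down, gripper open.
Joint ranges: [-2.67, 2.67], [-0.69, 1.73], [-1.03, 1.25], [-2.08, 2.16], [-1.42, 1.45], [-3.14, 3.14]. Speed limits (rad/s): [2.39, 2.39, 3.01, 3.14, 3.14, 3.14].

## Interface

Orientations are given as a unit quaternion [w, x, y, z].
In Python, from station import get_state, snapshot, sign_off gives the robot as it stands. The module is installed in compiled form; this text tells all that it offers.
- The arm moves only by the shell command python3 -m crank 'ROWS' [FORCE]. ROWS is JSON, a list of rows, each an object of numbers: "fingers": the opening, from 0 (shut) to 1 (fully open); "dx", "dy", "dz": the shift along the tool's x, y, z in cm; "wx", "wy", "wz": the turn, a rotation vector about the tool's x, y, z in degrees. A call has 1 to 10 rows; each row shifts and turns the commanded pose from where the row before left it, along the tool's axes as they then stand; what a row does not reach is not made up. A row lasts 1/8 s, in which the tool goes at most 62.5 mm and 10.7 degrees, less where a joint would pass 70% of its speed; a pose out of reach is approached as far as the arm can. A call is refused whole if a number of a shift passes 6.25 or a number of a turn 10.7, either way. A call with a gripper value outside its range is refused whole. The fingers move at their own pace and stop on an object; FORCE is the grip in N (left out, the last holds). Time passes only in rows, so rows that do not move let the fingers close. It gives the time, the measured TCP pose, the force and the opening at its end, in the units of the state.
- get_state(): the state, without advancing time (a new reading comes with each control period).
- snapshot(name): name is "scene" or "top"; returns a dict with "color" (420x560x3 uint8, red, green, blue), "range_z" (420x560 float32, mm along the optical axis (not along the pixel's ray), 0 where there is no reading), "fx", "fy", "cx", "cy" (pixels), "position" and "orientation" of the camera in the world. Camera axes: x right, y down, z forward; pixel columns grow to the right and rows downward; lengths in mm; the calibration is good to about 2 mm. A picture is of the moment at which its call begins.
- sign_off(): hands the job in, once; it reports no verdict.
The state is a dict: "clock": time; "joints": joint angles; "joint_velocities": joint speeds; "effort": joint torques, N m; "ee_pos": TCP position; "eef_rot": TCP orientation; "force": force on the tool from outside, world axes, zero at the start; "moment": the same for the moment, N m; "grip_width": finger opening in mm.
Only numpy, scipy, OpenCV 4.12 (cv2) and the standard library are available. Lean on these libraries where they do the work, as an engineer would, in place of code of your own. Each camera call takes 0.05 s, during which the arm holds its last target. There are 200 camera calls.

## Task

Make up the two quality-check kits from the stock on the table (the bottles on the machine's belt are not stock): the tray with the oblong well is the tasting kit and gets the filled, capped bottle and the banded pile of score cards; the tray with three round wells is the packaging test kit and gets the empty bottle, the small label roll end and the loose cap. Seat each thing fully down in the well cut to its size, keep both bottles upright throughout, and leave the marker and the roll of tape where they are.

Things in the scene. Friction and masses are not known exactly. Their poses are not given: they have to be found in the camera images.
- tasting_tray: Fixed tray, grey foam insert in cardboard, with one round and one OBLONG well. 116 (x) x 148 (y) x 23 mm; origin under its centre, x roughly away from the robot. Foam top 22 mm, well floors 4 mm above the table. Bottle well: round, 64 mm, at own x 0, y -34 mm. Card well: 77 (x) x 53 (y) mm, at x 0, y +36 mm: 3.5 mm of play round the pile.
- packaging_tray: Fixed tray, grey foam insert in cardboard, with THREE ROUND wells. 116 (x) x 148 (y) x 23 mm; origin under its centre, x roughly away from the robot. Foam top 22 mm above the table. Bottle well: 64 mm wide, at own x 0, y -34 mm, floor at 4 mm. Roll well: 54 mm, at x +22, y +34, floor at 4 mm. Cap well: 40 mm, at x -30, y +36, shallow, floor at 15 mm.
- filled_bottle: Filled sauce bottle with a label and a yellow screw cap that is fixed to it, standing upright on the table, 0.33 kg. 166 mm tall, round body 54 mm diameter; the cap is 29 mm diameter and reaches from 146 to 166 mm: grip it there from above. Origin at the centre of its underside, z up along its axis.
- empty_bottle: Empty whitish translucent bottle without cap, standing upright, 0.06 kg. 148 mm tall, round body 54 mm diameter up to about 90 mm height, then tapering evenly to 26 mm at the top; grip it from above round the taper, 37 mm wide at 125 mm height. Origin at the centre of its underside, z up along its axis.
- loose_cap: Loose yellow screw cap lying closed side up, a plain disc 29 mm diameter, 17 mm tall, 12 g. Origin at the centre of its underside, z up. Gripped by its upper part it can be set into its well without the fingertips reaching below the foam top (it then stands 10 mm proud of the foam).
- label_end: Small white label roll end: an upright tube 44 mm outer diameter, 48 mm tall, 20 g. Origin at the centre of its underside, z up along its axis. (A wider white roll, 68 mm, stands behind the trays and is not used.)
- card_pile: Rigid pile of white score cards held by a brown paper band, 70 mm (own x) x 46 mm (own y) x 32 mm tall, 90 g. Origin at the centre of its underside, z up. Grip it across its 46 mm width near the top: when seated it stands 14 mm proud of the foam.
- marker: Bystander: marker pen lying on the table's front edge, 135 x 17 x 16 mm. Origin at its centre underneath, its length along own y. Behind it rises the console of the fixed labelling machine (it fills x beyond 0.43 m for y below 0.26 m; knobs up to 0.19 m, clamps farther back up to 0.3 m high): carry things past it high and close to the robot.
- masking_tape: Bystander: brown roll of tape lying flat, 100 mm diameter, 25 mm tall, behind the trays. Origin at the centre of its underside.

How it is judged:
By the outcome, as a careful person would: the job done as asked, in the order asked, and still so for the second after the job is handed in, with the robot touching nothing.
It also fails if it takes over 138 s, if anything falls off the work surface, if the arm or the gripper's body presses on something with over 40 N, if the wrist force passes 120 N, or if a joint passes its speed limit or range.

## Working session

There is one attempt and no reset: what is moved stays moved. The work goes in short steps, Python scripts to look and compute and a shell command to move; the robot and the scene stay as the last step left them, time stands still between calls to the robot, and variables do not carry over. Pictures are saved under pics/ and viewed, about 12 in all and at most 16, crops included, and the job is handed in when it is done.

```bash
mkdir -p pics; cat > h.py <<'E'
import numpy as np, cv2
from scipy.spatial.transform import Rotation as R
from station import get_state, snapshot
def q(o): return R.from_quat([o[1],o[2],o[3],o[0]])
def cloud(s):
    v,u=np.indices(s["range_z"].shape); z=s["range_z"]
    p=np.stack([(u-s["cx"])/s["fx"]*z,(v-s["cy"])/s["fy"]*z,z],-1)
    return p@q(s["orientation"]).as_matrix().T+np.array(s["position"])
def ray(s,u,v,h):
    d=q(s["orientation"]).apply([(u-s["cx"])/s["fx"],(v-s["cy"])/s["fy"],1]);p=np.array(s["position"])
    return p+d*(h-p[2])/d[2]
def save(s,n): cv2.imwrite("pics/"+n,s["color"][:,:,::-1])
E
python3 - <<'E'
from h import *
for n in("scene","top"):
    s=snapshot(n);save(s,n+"0.png");print(n,s["position"],s["orientation"],s["fx"],s["cx"],s["cy"])
    np.savez("/tmp/"+n,**s)
st=get_state();print(st["ee_pos"],st["eef_rot"],q(st["eef_rot"]).as_matrix().round(3),st["grip_width"])
E
```

```text
scene [-119.12970722  710.37242897 1005.62197569] [ 0.14835461 -0.35329502  0.85721961 -0.34401754] 494.99175054553115 278.385849389779 208.1451338555851
top [ 440.71856693   64.50567397 1620.89616127] [-0.02315633  0.70826614 -0.70527582  0.02022068] 513.1605896035804 280.15634153021443 209.0941342220732
[ 228.91236789 -554.05221779  230.50688419] [ 0.13752676 -0.13775674  0.69411732 -0.69304446] [[-0.924 -0.001  0.382]
 [-0.382  0.001 -0.924]
 [ 0.    -1.    -0.002]] 85.25174322004489
```

View pics/scene0.png

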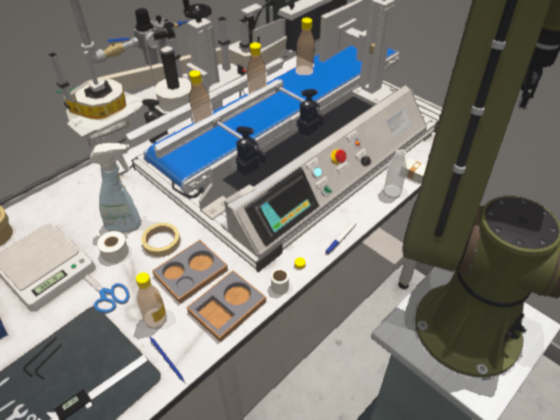

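View pics/top0.png

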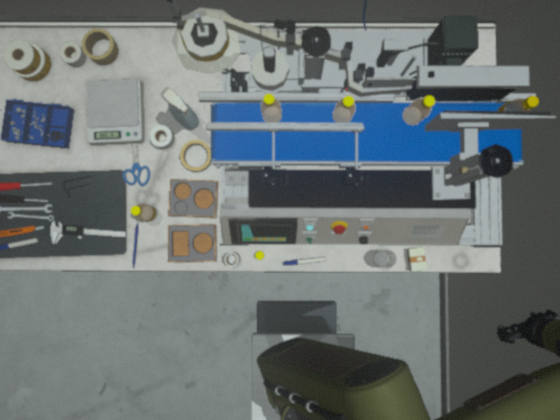

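The top view shows the packaging tray at about (192,198), tasting tray (192,243), filled bottle (145,212), label end (232,258), cap (260,255), marker (305,261), empty bottle (380,258) and cards (417,259).

```bash
python3 - <<'E'
from h import *
s=dict(np.load("/tmp/top.npz"));s2=dict(np.load("/tmp/scene.npz"))
c=s["color"][:,:,::-1]
a=cv2.resize(c[165:275,120:280],None,fx=5,fy=5,interpolation=cv2.INTER_CUBIC)
cv2.imwrite("pics/topL.png",a[:, :800])
b=cv2.resize(c[235:275,350:480],None,fx=6,fy=6,interpolation=cv2.INTER_CUBIC)
e=cv2.resize(s2["color"][:,:,::-1][130:210,370:450],None,fx=4,fy=4,interpolation=cv2.INTER_CUBIC)
o=np.zeros((560,780,3),np.uint8);o[:240]=b;o[240:560,:320]=e;cv2.imwrite("pics/topR.png",o)
P=cloud(s)
for n,u,v in[("filled",136,211),("lab",232,258),("cap",260,255),("empty",380,258),("cards",417,259),("circ",460,261),("table",290,268),("packtop",192,199),("tasttop",192,243)]:print(n,P[v,u].round(0))
# clusters by height on front strip
def comp(hmin,hmax,x0,x1,y0,y1,P=P):
    m=((P[...,2]>hmin)&(P[...,2]<hmax)&(P[...,0]>x0)&(P[...,0]<x1)&(P[...,1]>y0)&(P[...,1]<y1)).astype(np.uint8)
    k,l,st,ce=cv2.connectedComponentsWithStats(m)
    for i in range(1,k):
        if st[i,4]>12:
            p=P[l==i];r=cv2.minAreaRect(p[:,:2].astype(np.float32));print(st[i],p.mean(0).round(1),p.max(0).round(0),p.min(0).round(0),"rect",np.round(r[0],1),np.round(r[1],1),round(r[2],1))
print("top");comp(8,200,280,430,-700,300);print("trays");comp(10,30,280,640,250,560)
E
```

```text
filled [523. 480. 167.]
lab [385. 223.  -3.]
cap [396. 134.  18.]
empty [ 391. -224.   99.]
cards [ 386. -352.   29.]
circ [ 379. -495.   -2.]
table [355.  40.  -5.]
packtop [570. 349.  15.]
tasttop [432. 345.  24.]
top
[207 244  10  18 135] [398.1 282.9  20. ] [429. 299.  31.] [376. 271.   9.] rect [402.8 284.9] [28.  53.2] 89.9
[220 244  29   2  34] [427.5 213.6  86.8] [430. 251.  98.] [427. 167.  79.] rect [428.5 208.8] [ 3.1 83.5] 0.2
[378 245  73   1  73] [ 429.5 -324.2  101.9] [ 430. -219.  116.] [ 429. -431.   95.] rect [ 429.6 -325. ] [2.000e-01 2.129e+02] 0.3
[407 247  20  25 384] [ 385.9 -350.5   29.5] [ 423. -325.   43.] [ 348. -378.    8.] rect [ 385.9 -352.3] [70.1 48. ] 7.1
[471 246  33   2  61] [ 426.  -547.4   85. ] [ 428. -508.   94.] [ 424. -594.   51.] rect [ 425.9 -551.2] [ 3.2 85.8] 0.3
[ 520  246   36   55 1652] [ 354.4 -681.1  110.1] [ 429. -676.  200.] [ 280. -687.    8.] rect [ 354.6 -681.7] [ 10.9 149.1] 89.8
[255 251  10   9  67] [394.9 135.1  15. ] [408. 149.  22.] [383. 121.   8.] rect [394.1 135.2] [26.6 26.1] 43.9
[374 250  23  18 339] [ 389.  -239.9   91.2] [ 414. -219.  152.] [ 360. -273.    9.] rect [ 388.6 -246.3] [53.1 53.8] 11.1
[225 252  15  15 100] [382.6 219.   41.4] [404. 240.  56.] [363. 197.  10.] rect [383.6 218.4] [41.8 42.9] 0.8
[283 257  44   9 180] [377.2  -5.4  13.4] [390.  62.  22.] [365. -73.   8.] rect [377.1  -5.3] [ 14.9 134.7] 6.6
trays
[ 169  179   49   39 1215] [568.9 347.3  20.1] [633. 421.  30.] [513. 269.  10.] rect [572.7 345.6] [150.2 116.7] 87.8
[152 206   6  16  23] [521.  464.   19.6] [547. 474.  30.] [500. 457.  11.] rect [523.5 465.1] [14.6 47.1] 86.0
[ 168  225   49   38 1070] [431.3 344.   20.3] [489. 422.  30.] [373. 271.  10.] rect [431.1 346.4] [115.5 149.9] 1.3
```

View pics/topL.png

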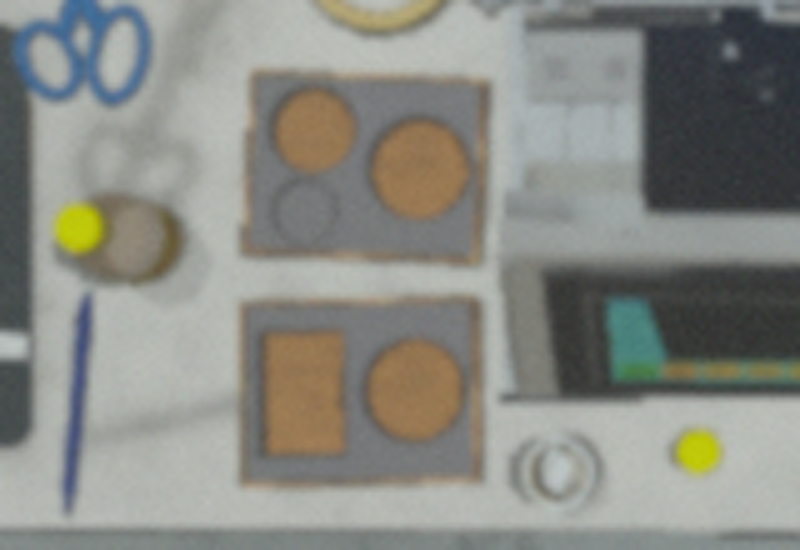

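View pics/topR.png

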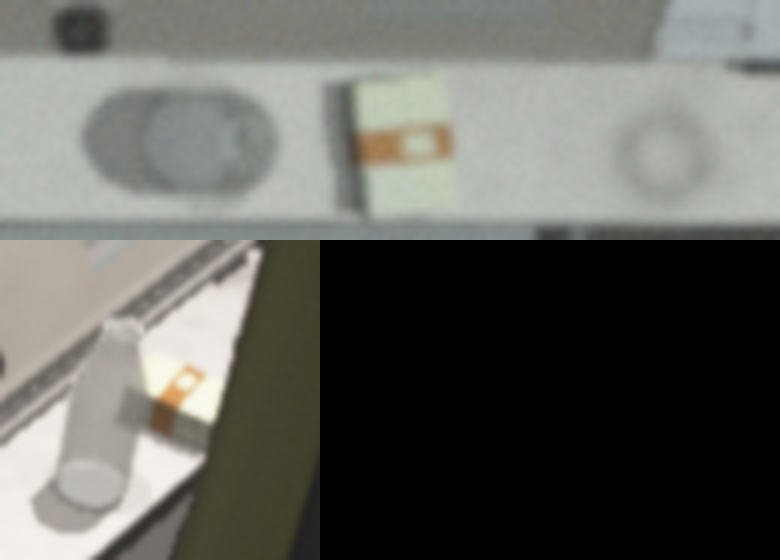

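Topright crops: cards lie with their length near world x, empty bottle leaning only by perspective; tray wells are clear. Now a precise measurement.

```bash
cat >> h.py <<'E'
def to(x,y,z,jaw=None):
    st=get_state();r=q(st["eef_rot"]);m=r.as_matrix();p=np.array(st["ee_pos"])
    d=m.T@(np.array([x,y,z])-p)/10
    j=np.degrees(np.arctan2(m[1,2],m[0,2]))
    print("t",round(st["clock"],2),"pos",p.round(1),"jaw",round(j,1),"grip",round(st["grip_width"],1),"F",np.round(st["force"],1),"| dx dy dz cm",d.round(2),end=" ")
    if jaw is not None:
        t=(jaw-j+90)%180-90; tgt=R.from_matrix(np.array([[np.sin(np.radians(j+t)),0,np.cos(np.radians(j+t))],[-np.cos(np.radians(j+t)),0,np.sin(np.radians(j+t))],[0,-1,0]]))
        print("turn",np.degrees((r.inv()*tgt).as_rotvec()).round(1),end="")
    print(" j1,j6",np.round([st["joints"][0],st["joints"][5]],2))
E
python3 - <<'E'
from h import *
s=dict(np.load("/tmp/top.npz"));s2=dict(np.load("/tmp/scene.npz"))
def yel(s,h,box=None):
    hs=cv2.cvtColor(s["color"],cv2.COLOR_RGB2HSV);m=cv2.inRange(hs,(25,150,120),(35,255,255))
    k,l,st,ce=cv2.connectedComponentsWithStats(m)
    for i in range(1,k):
        if st[i,4]>20: print(st[i,4],ce[i].round(1),[ (hh,ray(s,*ce[i],hh)[:2].round(1)) for hh in h])
print("yellow top");yel(s,(166,17));print("scene");yel(s2,(156,160,10))
hs=cv2.cvtColor(s["color"],cv2.COLOR_RGB2HSV);m=cv2.inRange(hs,(5,80,60),(18,255,255));m[:,:165]=0;m[:,222:]=0;m[:176]=0;m[270:]=0
k,l,st,ce=cv2.connectedComponentsWithStats(m)
for i in range(1,k):
    if st[i,4]>30: print("orange",st[i],ce[i].round(1),ray(s,*ce[i],13)[:2].round(1))
# tray outlines (grey+cardboard vs white): low brightness
g=s["color"].astype(int).sum(2)<420
g=g.astype(np.uint8);g[:,:164]=0;g[:,219:]=0;g[:174]=0;g[266:]=0
g=cv2.morphologyEx(g,cv2.MORPH_OPEN,np.ones((3,3)))
k,l,st,ce=cv2.connectedComponentsWithStats(g)
for i in range(1,k):
    if st[i,4]>300:
        pts=np.argwhere(l==i)[:,::-1]; w=np.array([ray(s,*p,22)[:2] for p in pts]).astype(np.float32);r=cv2.minAreaRect(w);print("tray",r)
# cards white top by depth: outline
P=cloud(s);mm=((P[...,2]>20)&(P[...,0]<425)&(P[...,1]<-315)&(P[...,1]>-385)&(P[...,0]>340)&(P[...,2]<45)).astype(np.uint8)
pts=np.argwhere(mm)[:,::-1];w=np.array([ray(s,*p,32)[:2] for p in pts]).astype(np.float32);print("cards",cv2.minAreaRect(w),w.mean(0))
E
```

```text
yellow top
89 [268.8  99. ] [(166, array([847.5, 104.9])), (17, array([889.1, 109. ]))]
102 [428.7 100.5] [(166, array([ 844.7, -355. ])), (17, array([ 886.1, -398. ]))]
92 [347.7 101.2] [(166, array([ 841.9, -122.3])), (17, array([ 883. , -141.4]))]
104 [532.6 101.1] [(166, array([ 843.7, -652.9])), (17, array([ 885. , -726.4]))]
76 [135.7 210.2] [(166, array([525.2, 481.5])), (17, array([533.8, 524.2]))]
47 [259.2 255. ] [(166, array([399.9, 129.5])), (17, array([395.8, 136.1]))]
scene
99 [306.4  22.5] [(156, array([1076.3, -616.9])), (160, array([1070.6, -610.6])), (10, array([1281.7, -845. ]))]
117 [254.9  47.6] [(156, array([1076.2, -353.5])), (160, array([1070.5, -348.5])), (10, array([1281.6, -536.4]))]
124 [194.8  76.1] [(156, array([1080.4,  -92. ])), (160, array([1074.8,  -88.2])), (10, array([1286.5, -229.9]))]
88 [299.5 262.5] [(156, array([320.6, 220.7])), (160, array([318.5, 223. ])), (10, array([396.2, 136.6]))]
161 [142.6 279.7] [(156, array([524.4, 485. ])), (160, array([521.3, 486.1])), (10, array([634.9, 446.3]))]
orange [175 183  16  16 191] [182.3 190.6] [596.4 379.8]
orange [195 189  19  19 280] [203.5 198.3] [572.5 312.6]
orange [173 232  16  24 362] [180.1 243.5] [430.4 384. ]
orange [194 233  18  20 287] [202.5 242.5] [433.7 313.9]
tray ((571.9696655273438, 344.3099670410156), (152.19993591308594, 117.1087417602539), 87.94861602783203)
tray ((433.5535583496094, 345.35626220703125), (114.92314910888672, 149.741455078125), 0.6890537142753601)
cards ((385.9044494628906, -350.9097900390625), (70.00855255126953, 50.485984802246094), 6.564006805419922) [ 386.03293 -351.38428]
```

```bash
python3 -c "
from h import *
to(386,-351.5,120,96.6)"
```

```text
t 0.1 pos [ 228.9 -554.1  230.5] jaw -67.6 grip 85.3 F [-0.   1.  -0.2] | dx dy dz cm [-22.25  11.07 -12.7 ] turn [ 0.1 15.8  0. ] j1,j6 [-1.18  1.57]
```

```bash
python3 -m crank '[{"fingers":1,"dx":-4.45,"dy":2.2,"dz":-2.54},{"fingers":1,"dx":-4.45,"dy":2.2,"dz":-2.54},{"fingers":1,"dx":-4.45,"dy":2.2,"dz":-2.54},{"fingers":1,"dx":-4.45,"dy":2.2,"dz":-2.54},{"fingers":1,"dx":-4.45,"dy":2.2,"dz":-2.54},{"fingers":1,"wy":7.9},{"fingers":1,"wy":7.9},{"fingers":1}]' 40; python3 - <<'E'
from h import *
to(386,-351.5,16,96.6)
s=snapshot("top");c=s["color"][:,:,::-1][220:280,360:480]
cv2.imwrite("pics/c1.png",cv2.resize(c,None,fx=5,fy=5))
E
```

```text
t 0.1 pos [ 228.9 -554.1  230.5] jaw -67.6 grip 85.3 F [-0.   1.  -0.2] | dx dy dz cm [-22.25  21.47 -12.69] turn [ 0.1 15.8  0. ] j1,j6 [-1.18  1.57]schema error: expected keys fingers, dx, dy, dz, wx, wy, wz
```

View pics/c1.png

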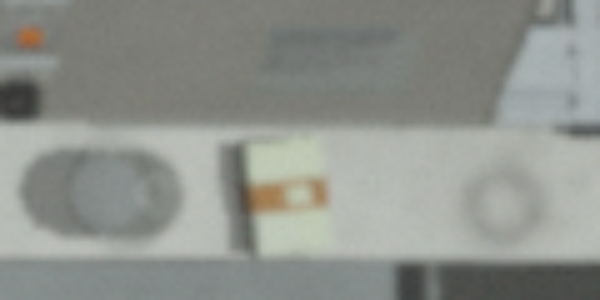

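The call was refused (all keys are needed in every row), so the picture shows the scene unchanged. I'll retry with full rows.

```bash
python3 -m crank '[{"fingers":1,"dx":-4.45,"dy":2.2,"dz":-2.54,"wx":0,"wy":0,"wz":0},{"fingers":1,"dx":-4.45,"dy":2.2,"dz":-2.54,"wx":0,"wy":0,"wz":0},{"fingers":1,"dx":-4.45,"dy":2.2,"dz":-2.54,"wx":0,"wy":0,"wz":0},{"fingers":1,"dx":-4.45,"dy":2.2,"dz":-2.54,"wx":0,"wy":0,"wz":0},{"fingers":1,"dx":-4.45,"dy":2.2,"dz":-2.54,"wx":0,"wy":0,"wz":0},{"fingers":1,"dx":0,"dy":0,"dz":0,"wx":0,"wy":7.9,"wz":0},{"fingers":1,"dx":0,"dy":0,"dz":0,"wx":0,"wy":7.9,"wz":0},{"fingers":1,"dx":0,"dy":0,"dz":0,"wx":0,"wy":0,"wz":0}]' 40; python3 - <<'E'
from h import *
to(386,-351.5,16,96.6)
E
```

```text
clock: 1.15
ee_pos: [386.2, -351.9, 121.1]
eef_rot: [0.042, -0.042, 0.706, -0.706]
force: [0.2, -0.9, -0.8]
grip_width: 85.3
t 1.15 pos [ 386.2 -351.9  121.1] jaw -83.2 grip 85.3 F [ 0.2 -0.9 -0.8] | dx dy dz cm [ 0.02 10.51 -0.04] turn [0.  0.2 0. ] j1,j6 [-0.74  2.28]
```

The last joint would run out of range at the trays with this jaw heading, so I'll flip the tool half a turn here (same grasp).

```bash
for i in 1; do python3 -m crank '[{"fingers":1,"dx":0,"dy":0,"dz":0,"wx":0,"wy":-10.6,"wz":0},{"fingers":1,"dx":0,"dy":0,"dz":0,"wx":0,"wy":-10.6,"wz":0},{"fingers":1,"dx":0,"dy":0,"dz":0,"wx":0,"wy":-10.6,"wz":0},{"fingers":1,"dx":0,"dy":0,"dz":0,"wx":0,"wy":-10.6,"wz":0},{"fingers":1,"dx":0,"dy":0,"dz":0,"wx":0,"wy":-10.6,"wz":0},{"fingers":1,"dx":0,"dy":0,"dz":0,"wx":0,"wy":-10.6,"wz":0},{"fingers":1,"dx":0,"dy":0,"dz":0,"wx":0,"wy":-10.6,"wz":0},{"fingers":1,"dx":0,"dy":0,"dz":0,"wx":0,"wy":-10.6,"wz":0},{"fingers":1,"dx":0,"dy":0,"dz":0,"wx":0,"wy":-10.6,"wz":0}]' >/dev/null; done;  python3 -m crank '[{"fingers":1,"dx":0,"dy":0,"dz":0,"wx":0,"wy":-10.6,"wz":0},{"fingers":1,"dx":0,"dy":0,"dz":0,"wx":0,"wy":-10.6,"wz":0},{"fingers":1,"dx":0,"dy":0,"dz":0,"wx":0,"wy":-10.6,"wz":0},{"fingers":1,"dx":0,"dy":0,"dz":0,"wx":0,"wy":-10.6,"wz":0},{"fingers":1,"dx":0,"dy":0,"dz":0,"wx":0,"wy":-10.6,"wz":0},{"fingers":1,"dx":0,"dy":0,"dz":0,"wx":0,"wy":-10.6,"wz":0},{"fingers":1,"dx":0,"dy":0,"dz":0,"wx":0,"wy":-10.6,"wz":0},{"fingers":1,"dx":0,"dy":0,"dz":0,"wx":0,"wy":-10.6,"wz":0},{"fingers":1,"dx":0,"dy":0,"dz":0,"wx":0,"wy":0,"wz":0}]' ; python3 - <<'E'
from h import *
to(386,-351.5,16,96.6)
E
```

```text
clock: 3.4
ee_pos: [386.0, -352.4, 121.3]
eef_rot: [0.706, -0.706, -0.042, 0.042]
force: [0.5, 0.4, -0.6]
grip_width: 85.5
t 3.4 pos [ 386.  -352.4  121.3] jaw 96.8 grip 85.5 F [ 0.5  0.4 -0.6] | dx dy dz cm [1.000e-02 1.053e+01 9.000e-02] turn [-0.   0.2 -0. ] j1,j6 [-0.74 -0.86]
```

```bash
python3 -m crank '[{"fingers":1,"dx":0,"dy":4,"dz":0,"wx":0,"wy":0,"wz":0},{"fingers":1,"dx":0,"dy":4,"dz":0,"wx":0,"wy":0,"wz":0},{"fingers":1,"dx":0,"dy":2.7,"dz":0.1,"wx":0,"wy":0,"wz":0},{"fingers":1,"dx":0,"dy":0,"dz":0,"wx":0,"wy":0,"wz":0},{"fingers":0,"dx":0,"dy":0,"dz":0,"wx":0,"wy":0,"wz":0},{"fingers":0,"dx":0,"dy":0,"dz":0,"wx":0,"wy":0,"wz":0},{"fingers":0,"dx":0,"dy":0,"dz":0,"wx":0,"wy":0,"wz":0},{"fingers":0,"dx":0,"dy":0,"dz":0,"wx":0,"wy":0,"wz":0},{"fingers":0,"dx":0,"dy":0,"dz":0,"wx":0,"wy":0,"wz":0},{"fingers":0,"dx":0,"dy":0,"dz":0,"wx":0,"wy":0,"wz":0}]' 40; python3 - <<'E'
from h import *
to(390,-351.5,280,96.6)
E
```

```text
clock: 4.65
ee_pos: [387.2, -352.2, 15.9]
eef_rot: [-0.705, 0.707, 0.043, -0.041]
force: [-1.1, 0.4, 5.0]
grip_width: 45.0
t 4.65 pos [ 387.2 -352.2   15.9] jaw 96.8 grip 45.0 F [-1.1  0.4  5. ] | dx dy dz cm [ 3.400e-01 -2.641e+01 -2.000e-02] turn [0.1 0.2 0.1] j1,j6 [-0.74 -0.86]
```

```bash
python3 -m crank '[{"fingers":0,"dx":0,"dy":-3,"dz":0,"wx":0,"wy":0,"wz":0},{"fingers":0,"dx":0,"dy":-5,"dz":0,"wx":0,"wy":2.6,"wz":0},{"fingers":0,"dx":0,"dy":-6,"dz":0,"wx":0,"wy":2.7,"wz":0},{"fingers":0,"dx":0,"dy":-6,"dz":0,"wx":0,"wy":0,"wz":0},{"fingers":0,"dx":0,"dy":-6,"dz":0,"wx":0,"wy":0,"wz":0},{"fingers":0,"dx":0,"dy":0,"dz":0,"wx":0,"wy":0,"wz":0}]'; python3 - <<'E'
from h import *
to(400,382,280,91.5)
E
```

```text
clock: 5.4
ee_pos: [388.3, -353.2, 280.2]
eef_rot: [-0.705, 0.71, 0.012, -0.007]
force: [0.0, 0.0, -1.0]
grip_width: 44.9
t 5.4 pos [ 388.3 -353.2  280.2] jaw 91.5 grip 44.9 F [ 0.  0. -1.] | dx dy dz cm [ 3.14 -0.48 73.46] turn [0.4 0.  0.4] j1,j6 [-0.74 -0.76]
```

```bash
python3 -m crank '[{"fingers":0,"dx":0.22,"dy":0,"dz":4,"wx":0,"wy":0,"wz":0},{"fingers":0,"dx":0.22,"dy":0,"dz":5.5,"wx":0,"wy":0,"wz":0},{"fingers":0,"dx":0.22,"dy":0,"dz":5.5,"wx":0,"wy":0,"wz":0},{"fingers":0,"dx":0.22,"dy":0,"dz":5.5,"wx":0,"wy":0,"wz":0},{"fingers":0,"dx":0.22,"dy":0,"dz":5.5,"wx":0,"wy":0,"wz":0},{"fingers":0,"dx":0.22,"dy":0,"dz":5.5,"wx":0,"wy":0,"wz":0},{"fingers":0,"dx":0.22,"dy":0,"dz":5.5,"wx":0,"wy":0,"wz":0},{"fingers":0,"dx":0.22,"dy":0,"dz":5.5,"wx":0,"wy":0,"wz":0},{"fingers":0,"dx":0.22,"dy":0,"dz":5.5,"wx":0,"wy":0,"wz":0},{"fingers":0,"dx":0.22,"dy":0,"dz":5.5,"wx":0,"wy":0,"wz":0}]' >/dev/null;python3 -m crank '[{"fingers":0,"dx":0.22,"dy":0,"dz":5.5,"wx":0,"wy":0,"wz":0},{"fingers":0,"dx":0.22,"dy":0,"dz":5.5,"wx":0,"wy":0,"wz":0},{"fingers":0,"dx":0.22,"dy":0,"dz":5.5,"wx":0,"wy":0,"wz":0},{"fingers":0,"dx":0.22,"dy":0,"dz":3.5,"wx":0,"wy":0,"wz":0},{"fingers":0,"dx":0,"dy":0,"dz":0,"wx":0,"wy":0,"wz":0}]'; python3 - <<'E'
from h import *
to(431,383,80,91.5)
E
```

```text
clock: 7.28
ee_pos: [396.3, 386.1, 272.6]
eef_rot: [-0.707, 0.707, 0.01, -0.011]
force: [-0.4, -0.2, -1.4]
grip_width: 44.7
t 7.28 pos [396.3 386.1 272.6] jaw 91.7 grip 44.7 F [-0.4 -0.2 -1.4] | dx dy dz cm [ 3.49 19.26 -0.4 ] turn [ 0.1  0.2 -0.1] j1,j6 [0.77 0.74]
```

```bash
python3 -m crank '[{"fingers":0,"dx":1.8,"dy":4.5,"dz":-0.2,"wx":0,"wy":0,"wz":0},{"fingers":0,"dx":1.8,"dy":4.5,"dz":-0.2,"wx":0,"wy":0,"wz":0},{"fingers":0,"dx":0,"dy":5,"dz":0,"wx":0,"wy":0,"wz":0},{"fingers":0,"dx":0,"dy":5.2,"dz":0,"wx":0,"wy":0,"wz":0},{"fingers":0,"dx":0,"dy":0,"dz":0,"wx":0,"wy":0,"wz":0}]'; python3 - <<'E'
from h import *
to(432,383,20,91.5)
a=snapshot("scene");b=snapshot("top")
o=np.hstack([cv2.resize(a["color"][240:350,130:300],(510,330)),cv2.resize(b["color"][180:290,140:230],(270,330))])
cv2.imwrite("pics/c2.png",o[:,:,::-1])
E
```

```text
clock: 7.9
ee_pos: [429.8, 377.2, 78.2]
eef_rot: [-0.705, 0.709, 0.007, -0.012]
force: [-1.1, 0.1, 0.3]
grip_width: 45.0
t 7.9 pos [429.8 377.2  78.2] jaw 91.5 grip 45.0 F [-1.1  0.1  0.3] | dx dy dz cm [0.28 5.81 0.61] turn [ 0.4 -0.  -0.4] j1,j6 [0.72 0.69]
```

View pics/c2.png

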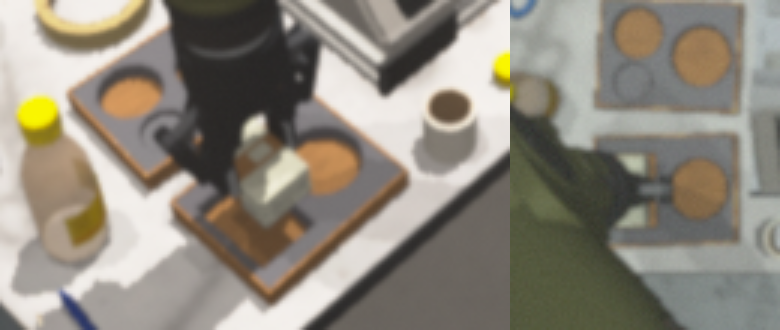

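The pile hangs level over the oblong well (scene crop at (265,190)), well heading agrees.

```bash
python3 -m crank '[{"fingers":0,"dx":0.25,"dy":2,"dz":0.6,"wx":0,"wy":0,"wz":0},{"fingers":0,"dx":0,"dy":0,"dz":0,"wx":0,"wy":0,"wz":0}]' >/dev/null; python3 - <<'E'
from h import *
to(432,383,20,91.5)
E
python3 -m crank '[{"fingers":0,"dx":0,"dy":1,"dz":0,"wx":0,"wy":0,"wz":0},{"fingers":0,"dx":0,"dy":1,"dz":0,"wx":0,"wy":0,"wz":0},{"fingers":0,"dx":0,"dy":1,"dz":0,"wx":0,"wy":0,"wz":0},{"fingers":0,"dx":0,"dy":0,"dz":0,"wx":0,"wy":0,"wz":0}]'; python3 - <<'E'
from h import *
to(432,383,20,91.5)
E
```

```text
t 8.25 pos [435.6 387.8  62.1] jaw 91.6 grip 45.2 F [0.9 0.  0.2] | dx dy dz cm [-0.37  4.21 -0.47] turn [-0.   0.1  0. ] j1,j6 [0.73 0.7 ]
clock: 8.75
ee_pos: [434.0, 387.4, 32.2]
eef_rot: [0.707, -0.707, -0.009, 0.011]
force: [-5.5, -0.6, 5.7]
grip_width: 45.0
t 8.75 pos [434.  387.4  32.2] jaw 91.6 grip 45.0 F [-5.5 -0.6  5.7] | dx dy dz cm [-0.21  1.22 -0.43] turn [-0.   0.1 -0.2] j1,j6 [0.73 0.7 ]
```

```bash
python3 -m crank '[{"fingers":0,"dx":-0.3,"dy":-1.0,"dz":-0.4,"wx":0,"wy":0,"wz":0},{"fingers":0,"dx":0,"dy":0,"dz":0,"wx":0,"wy":0,"wz":0},{"fingers":0,"dx":0,"dy":0,"dz":0,"wx":0,"wy":0,"wz":0},{"fingers":0,"dx":0,"dy":0,"dz":0,"wx":0,"wy":0,"wz":0}]' >/dev/null; python3 - <<'E'
from h import *
to(432,383,20,91.5)
E
```

```text
t 9.25 pos [432.7 383.3  42.1] jaw 91.5 grip 45.1 F [-1.   0.1 -1. ] | dx dy dz cm [-0.07  2.21 -0.03] turn [ 0.  0. -0.] j1,j6 [0.72 0.7 ]
```

```bash
python3 -m crank '[{"fingers":0,"dx":-0.1,"dy":0.8,"dz":0,"wx":0,"wy":0,"wz":0},{"fingers":0,"dx":0,"dy":0.8,"dz":0,"wx":0,"wy":0,"wz":0},{"fingers":0,"dx":0,"dy":0.4,"dz":0,"wx":0,"wy":0,"wz":0},{"fingers":0,"dx":0,"dy":0,"dz":0,"wx":0,"wy":0,"wz":0},{"fingers":0,"dx":0,"dy":0,"dz":0,"wx":0,"wy":0,"wz":0}]'; python3 - <<'E'
from h import *
to(432,383,20,91.5)
E
```

```text
clock: 9.88
ee_pos: [431.6, 383.3, 22.1]
eef_rot: [-0.707, 0.707, 0.01, -0.01]
force: [-1.2, -0.4, -1.4]
grip_width: 44.9
t 9.88 pos [431.6 383.3  22.1] jaw 91.5 grip 44.9 F [-1.2 -0.4 -1.4] | dx dy dz cm [ 0.04  0.21 -0.03] turn [ 0.  0. -0.] j1,j6 [0.73 0.7 ]
```

It went in free of contact. Lower the last 2 mm, release, lift.

```bash
python3 -m crank '[{"fingers":0,"dx":0,"dy":0.2,"dz":0,"wx":0,"wy":0,"wz":0},{"fingers":0,"dx":0,"dy":0,"dz":0,"wx":0,"wy":0,"wz":0},{"fingers":0.7,"dx":0,"dy":0,"dz":0,"wx":0,"wy":0,"wz":0},{"fingers":0.7,"dx":0,"dy":0,"dz":0,"wx":0,"wy":0,"wz":0},{"fingers":0.7,"dx":0,"dy":-3,"dz":0,"wx":0,"wy":0,"wz":0},{"fingers":0.7,"dx":0,"dy":-5,"dz":0,"wx":0,"wy":0,"wz":0},{"fingers":0.7,"dx":0,"dy":-6,"dz":0,"wx":0,"wy":0,"wz":0},{"fingers":0.7,"dx":0,"dy":-6,"dz":0,"wx":0,"wy":0,"wz":0},{"fingers":0.7,"dx":0,"dy":0,"dz":0,"wx":0,"wy":0,"wz":0},{"fingers":0.7,"dx":0,"dy":0,"dz":0,"wx":0,"wy":0,"wz":0}]'; python3 - <<'E'
from h import *
to(524,482.5,220,0)
P=cloud(snapshot("scene"));m=(abs(P[...,0]-431)<25)&(abs(P[...,1]-383)<15);print(np.percentile(P[m][:,2],[20,50,80]))
E
```

```text
clock: 11.12
ee_pos: [431.5, 383.3, 219.9]
eef_rot: [0.707, -0.707, -0.01, 0.01]
force: [0.4, -0.9, -0.5]
grip_width: 60.1
t 11.12 pos [431.5 383.3 219.9] jaw 91.6 grip 60.1 F [ 0.4 -0.9 -0.5] | dx dy dz cm [ 9.51 -0.01  9.67] turn [ -0.  -88.4  -0. ] j1,j6 [0.73 0.7 ]
[ 36.42807656 326.60332359 729.01710634]
```

```bash
python3 -m crank '[{"fingers":0.7,"dx":3.2,"dy":0,"dz":3.23,"wx":0,"wy":0,"wz":0},{"fingers":0.7,"dx":3.2,"dy":0,"dz":3.23,"wx":0,"wy":0,"wz":0},{"fingers":0.7,"dx":3.15,"dy":0,"dz":3.2,"wx":0,"wy":0,"wz":0},{"fingers":0.7,"dx":0,"dy":0,"dz":0,"wx":0,"wy":0,"wz":0},{"fingers":0.7,"dx":0,"dy":2.2,"dz":0,"wx":0,"wy":0,"wz":0},{"fingers":0.7,"dx":0,"dy":0,"dz":0,"wx":0,"wy":0,"wz":0},{"fingers":0.7,"dx":0,"dy":0,"dz":0,"wx":0,"wy":0,"wz":0}]'; python3 - <<'E'
from h import *
to(524.5,482.5,137)
a=snapshot("scene");b=snapshot("top")
o=np.hstack([cv2.resize(a["color"][230:350,80:250],(510,360)),cv2.resize(b["color"][180:270,115:205],(270,360))])
cv2.imwrite("pics/c3.png",o[:,:,::-1])
E
```

```text
clock: 12.05
ee_pos: [523.9, 481.8, 198.3]
eef_rot: [-0.707, 0.707, 0.009, -0.01]
force: [0.3, 0.5, -0.1]
grip_width: 59.7
t 12.05 pos [523.9 481.8 198.3] jaw 91.5 grip 59.7 F [ 0.3  0.5 -0.1] | dx dy dz cm [0.07 6.13 0.07]  j1,j6 [0.74 0.72]
```

View pics/c3.png

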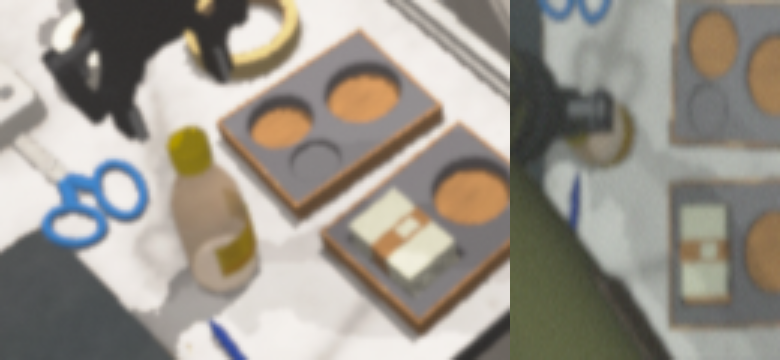

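The cards lie flat in their well. The fingertips sit about (139,264) px in the scene view, cap at (143,280); check by projection.

```bash
python3 - <<'E'
from h import *
s=snapshot("scene")
def pr(p):
    c=q(s["orientation"]).inv().apply(np.array(p)-s["position"]);return (c[:2]/c[2]*s["fx"]+[s["cx"],s["cy"]]).round(1)
print(pr([524,482,198]),pr([524,482,207]),pr([524.5,482.5,156]),pr([524,447,207]),pr([524,517,207]))
hs=cv2.cvtColor(s["color"],cv2.COLOR_RGB2HSV);m=cv2.inRange(hs,(24,150,60),(35,255,255))
k,l,st,ce=cv2.connectedComponentsWithStats(m)
for i in range(1,k):
    if st[i,4]>40:print(st[i],ce[i])
E
```

```text
[139.6 266.8] [138.7 264.1] [143.6 278.9] [153.  254.4] [123.9 274. ]
[295 258  10  11  90] [299.5        262.62222222]
[136 273  14  15 159] [142.72327044 280.10691824]
```

```bash
python3 -m crank '[{"fingers":0.7,"dx":0,"dy":3,"dz":0.1,"wx":0,"wy":0,"wz":0},{"fingers":0.7,"dx":0,"dy":3.1,"dz":0,"wx":0,"wy":0,"wz":0},{"fingers":0.7,"dx":0,"dy":0,"dz":0,"wx":0,"wy":0,"wz":0},{"fingers":0.5,"dx":0,"dy":0,"dz":0,"wx":0,"wy":0,"wz":0},{"fingers":0.4,"dx":0,"dy":0,"dz":0,"wx":0,"wy":0,"wz":0},{"fingers":0.36,"dx":0,"dy":0,"dz":0,"wx":0,"wy":0,"wz":0},{"fingers":0,"dx":0,"dy":0,"dz":0,"wx":0,"wy":0,"wz":0},{"fingers":0,"dx":0,"dy":0,"dz":0,"wx":0,"wy":0,"wz":0},{"fingers":0,"dx":0,"dy":0,"dz":0,"wx":0,"wy":0,"wz":0}]' 60; python3 - <<'E'
from h import *
to(524.5,482.5,250)
E
```

```text
clock: 13.32
ee_pos: [525.1, 484.3, 138.8]
eef_rot: [0.708, -0.706, -0.01, 0.009]
force: [-0.5, -0.2, 6.1]
grip_width: 27.6
t 13.32 pos [525.1 484.3 138.8] jaw 91.6 grip 27.6 F [-0.5 -0.2  6.1] | dx dy dz cm [ -0.04 -11.12  -0.16]  j1,j6 [0.74 0.72]
```

```bash
python3 -m crank '[{"fingers":0,"dx":0,"dy":-2,"dz":0,"wx":0,"wy":0,"wz":0},{"fingers":0,"dx":0,"dy":-3,"dz":0,"wx":0,"wy":0,"wz":0},{"fingers":0,"dx":0,"dy":-3,"dz":0,"wx":0,"wy":0,"wz":0},{"fingers":0,"dx":0,"dy":0,"dz":0,"wx":0,"wy":0,"wz":0},{"fingers":0,"dx":0,"dy":0,"dz":0,"wx":0,"wy":0,"wz":0}]'; python3 - <<'E'
from h import *
to(433.5,313,180)
E
```

```text
clock: 13.95
ee_pos: [523.9, 482.9, 215.5]
eef_rot: [-0.706, 0.708, 0.009, -0.01]
force: [-0.5, -0.9, -2.5]
grip_width: 27.3
t 13.95 pos [523.9 482.9 215.5] jaw 91.5 grip 27.3 F [-0.5 -0.9 -2.5] | dx dy dz cm [ -9.49   3.59 -16.73]  j1,j6 [0.74 0.72]
```

```bash
python3 -m crank '[{"fingers":0,"dx":-0.8,"dy":0,"dz":-1.3,"wx":0,"wy":0,"wz":0},{"fingers":0,"dx":-1.7,"dy":0,"dz":-3,"wx":0,"wy":0,"wz":0},{"fingers":0,"dx":-1.8,"dy":0,"dz":-3.2,"wx":0,"wy":0,"wz":0},{"fingers":0,"dx":-1.8,"dy":0,"dz":-3.2,"wx":0,"wy":0,"wz":0},{"fingers":0,"dx":-1.7,"dy":0,"dz":-3,"wx":0,"wy":0,"wz":0},{"fingers":0,"dx":-1.0,"dy":0.6,"dz":-1.9,"wx":0,"wy":0,"wz":0},{"fingers":0,"dx":-0.7,"dy":1,"dz":-1.1,"wx":0,"wy":0,"wz":0},{"fingers":0,"dx":0,"dy":1.4,"dz":0,"wx":0,"wy":0,"wz":0},{"fingers":0,"dx":0,"dy":0,"dz":0,"wx":0,"wy":0,"wz":0},{"fingers":0,"dx":0,"dy":0,"dz":0,"wx":0,"wy":0,"wz":0}]'; python3 - <<'E'
from h import *
to(433.5,313,142)
a=snapshot("scene");b=snapshot("top")
o=np.hstack([cv2.resize(a["color"][230:350,130:300],(510,360)),cv2.resize(b["color"][180:270,145:235],(270,360))])
cv2.imwrite("pics/c4.png",o[:,:,::-1])
E
```

```text
clock: 15.2
ee_pos: [434.1, 314.4, 186.9]
eef_rot: [-0.707, 0.707, 0.01, -0.01]
force: [0.0, -0.3, -2.8]
grip_width: 27.0
t 15.2 pos [434.1 314.4 186.9] jaw 91.6 grip 27.0 F [ 0.  -0.3 -2.8] | dx dy dz cm [-0.06  4.49 -0.13]  j1,j6 [0.63 0.6 ]
```

View pics/c4.png

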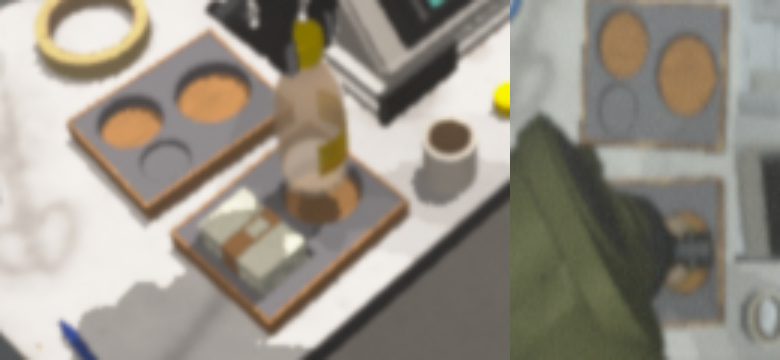

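The bottle hangs upright above the round well.

```bash
python3 -m crank '[{"fingers":0,"dx":-0.05,"dy":1,"dz":-0.1,"wx":0,"wy":0,"wz":0},{"fingers":0,"dx":0,"dy":1,"dz":0,"wx":0,"wy":0,"wz":0},{"fingers":0,"dx":0,"dy":1,"dz":0,"wx":0,"wy":0,"wz":0},{"fingers":0,"dx":0,"dy":0.8,"dz":0,"wx":0,"wy":0,"wz":0},{"fingers":0,"dx":0,"dy":0.4,"dz":0,"wx":0,"wy":0,"wz":0},{"fingers":0,"dx":0,"dy":0,"dz":0,"wx":0,"wy":0,"wz":0},{"fingers":0,"dx":0,"dy":0,"dz":0,"wx":0,"wy":0,"wz":0}]'; python3 - <<'E'
from h import *
to(433.5,313,142)
E
```

```text
clock: 16.18
ee_pos: [433.8, 313.1, 145.6]
eef_rot: [0.707, -0.707, -0.01, 0.009]
force: [0.0, 0.3, -1.9]
grip_width: 27.5
t 16.18 pos [433.8 313.1 145.6] jaw 91.5 grip 27.5 F [ 0.   0.3 -1.9] | dx dy dz cm [-0.03  0.36 -0.01]  j1,j6 [0.63 0.6 ]
```

```bash
python3 -m crank '[{"fingers":0,"dx":0,"dy":0.2,"dz":0,"wx":0,"wy":0,"wz":0},{"fingers":0,"dx":0,"dy":0.2,"dz":0,"wx":0,"wy":0,"wz":0},{"fingers":0,"dx":0,"dy":0,"dz":0,"wx":0,"wy":0,"wz":0},{"fingers":0,"dx":0,"dy":0,"dz":0,"wx":0,"wy":0,"wz":0}]'; python3 - <<'E'
from h import *
to(433.5,313,142)
E
```

```text
clock: 16.68
ee_pos: [434.5, 313.3, 142.8]
eef_rot: [0.707, -0.707, -0.01, 0.009]
force: [-0.1, -1.7, 6.3]
grip_width: 27.6
t 16.68 pos [434.5 313.3 142.8] jaw 91.5 grip 27.6 F [-0.1 -1.7  6.3] | dx dy dz cm [-0.1   0.08 -0.03]  j1,j6 [0.63 0.6 ]
```

Seated (contact 4 mm above the pick height). Release, lift; check machine front clearance near the cap.

```bash
python3 -m crank '[{"fingers":0.55,"dx":0,"dy":0,"dz":0,"wx":0,"wy":0,"wz":0},{"fingers":0.55,"dx":0,"dy":0,"dz":0,"wx":0,"wy":0,"wz":0},{"fingers":0.55,"dx":0,"dy":0,"dz":0,"wx":0,"wy":0,"wz":0},{"fingers":0.55,"dx":0,"dy":-2,"dz":0,"wx":0,"wy":0,"wz":0},{"fingers":0.55,"dx":0,"dy":-5,"dz":0,"wx":0,"wy":0,"wz":0},{"fingers":0.55,"dx":0,"dy":-5,"dz":0,"wx":0,"wy":0,"wz":0},{"fingers":0.55,"dx":0,"dy":0,"dz":0,"wx":0,"wy":0,"wz":0},{"fingers":0.55,"dx":0,"dy":0,"dz":0,"wx":0,"wy":0,"wz":0}]'; python3 - <<'E'
from h import *
to(393,136.4,262)
for n in("top","scene"):
    s=dict(np.load(f"/tmp/{n}.npz"));P=cloud(s)
    for x in range(415,475,5):
        m=(abs(P[...,0]-x)<2.5)&(abs(P[...,1]-136)<35); z=P[m][:,2]
        if len(z):print(n,x,np.percentile(z,[5,50,95]).round(0))
E
```

```text
clock: 17.68
ee_pos: [433.4, 312.8, 260.8]
eef_rot: [-0.707, 0.707, 0.009, -0.01]
force: [1.0, -0.2, -0.2]
grip_width: 47.0
t 17.68 pos [433.4 312.8 260.8] jaw 91.5 grip 47.0 F [ 1.  -0.2 -0.2] | dx dy dz cm [ -4.51  -0.11 -17.53]  j1,j6 [0.63 0.6 ]
top 415 [-7. -1.  6.]
top 420 [-6. -2.  3.]
top 425 [-8. -1.  6.]
top 430 [103. 109. 114.]
top 435 [110. 115. 121.]
top 440 [123. 128. 133.]
top 445 [128. 134. 137.]
top 450 [134. 138. 145.]
top 455 [139. 146. 151.]
top 460 [146. 153. 158.]
top 465 [154. 158. 163.]
top 470 [157. 163. 171.]
scene 415 [-804. -565.    1.]
scene 420 [-804. -566.    2.]
scene 425 [-803.   -6.   71.]
scene 430 [-796.   73.  107.]
scene 435 [-800.   98.  121.]
scene 440 [-800.  117.  131.]
scene 445 [-801.    2.  137.]
scene 450 [-801.    2.  143.]
scene 455 [-803.  138.  150.]
scene 460 [-802.  148.  156.]
scene 465 [-801.  155.  162.]
scene 470 [-803.  161.  169.]
```

```bash
python3 -m crank '[{"fingers":0.65,"dx":-1.1,"dy":0,"dz":-4.4,"wx":0,"wy":0,"wz":0},{"fingers":0.65,"dx":-1.1,"dy":0,"dz":-4.4,"wx":0,"wy":0,"wz":0},{"fingers":0.65,"dx":-1.1,"dy":0,"dz":-4.4,"wx":0,"wy":0,"wz":0},{"fingers":0.65,"dx":-1.1,"dy":0,"dz":-4.4,"wx":0,"wy":0,"wz":0},{"fingers":0.65,"dx":0,"dy":0,"dz":0,"wx":0,"wy":0,"wz":-8},{"fingers":0.65,"dx":0,"dy":6,"dz":0,"wx":0,"wy":0,"wz":0},{"fingers":0.65,"dx":0,"dy":6,"dz":0,"wx":0,"wy":0,"wz":0},{"fingers":0.65,"dx":0,"dy":0,"dz":0,"wx":0,"wy":0,"wz":0},{"fingers":0.65,"dx":0,"dy":0,"dz":0,"wx":0,"wy":0,"wz":0}]' 25; python3 - <<'E'
from h import *
to(391,136.4,60); to(391,136.4,9)
print(q(get_state()["eef_rot"]).as_matrix().round(3))
E
```

```text
clock: 18.8
ee_pos: [410.9, 136.3, 143.1]
eef_rot: [0.706, -0.705, -0.059, -0.04]
force: [0.3, -1.1, 0.6]
grip_width: 55.6
t 18.8 pos [410.9 136.3 143.1] jaw 91.5 grip 55.6 F [ 0.3 -1.1  0.6] | dx dy dz cm [-3.12  7.95  0.07]  j1,j6 [0.35 0.32]
t 18.8 pos [410.9 136.3 143.1] jaw 91.5 grip 55.6 F [ 0.3 -1.1  0.6] | dx dy dz cm [-3.83 13.    0.07]  j1,j6 [0.35 0.32]
[[ 0.99   0.138 -0.027]
 [ 0.027  0.003  1.   ]
 [ 0.138 -0.99  -0.   ]]
```

```bash
python3 -m crank '[{"fingers":0.65,"dx":-1.97,"dy":-0.27,"dz":0,"wx":0,"wy":0,"wz":0},{"fingers":0.65,"dx":0,"dy":0,"dz":0,"wx":0,"wy":0,"wz":0},{"fingers":0.65,"dx":-0.7,"dy":5,"dz":0,"wx":0,"wy":0,"wz":0},{"fingers":0.65,"dx":-0.7,"dy":5,"dz":0,"wx":0,"wy":0,"wz":0},{"fingers":0.65,"dx":-0.15,"dy":1,"dz":0,"wx":0,"wy":0,"wz":0},{"fingers":0.65,"dx":0,"dy":0,"dz":0,"wx":0,"wy":0,"wz":0},{"fingers":0.65,"dx":0,"dy":0,"dz":0,"wx":0,"wy":0,"wz":0}]'; python3 - <<'E'
from h import *
to(391,136.4,10)
a=snapshot("scene");cv2.imwrite("pics/c5.png",cv2.resize(a["color"][220:310,220:370],(750,450))[:,:,::-1])
E
```

```text
clock: 19.68
ee_pos: [392.9, 136.4, 33.2]
eef_rot: [0.706, -0.704, -0.06, -0.041]
force: [0.9, -0.1, -0.1]
grip_width: 55.5
t 19.68 pos [392.9 136.4  33.2] jaw 91.6 grip 55.5 F [ 0.9 -0.1 -0.1] | dx dy dz cm [-0.52  2.27 -0.  ]  j1,j6 [0.37 0.34]
```

View pics/c5.png

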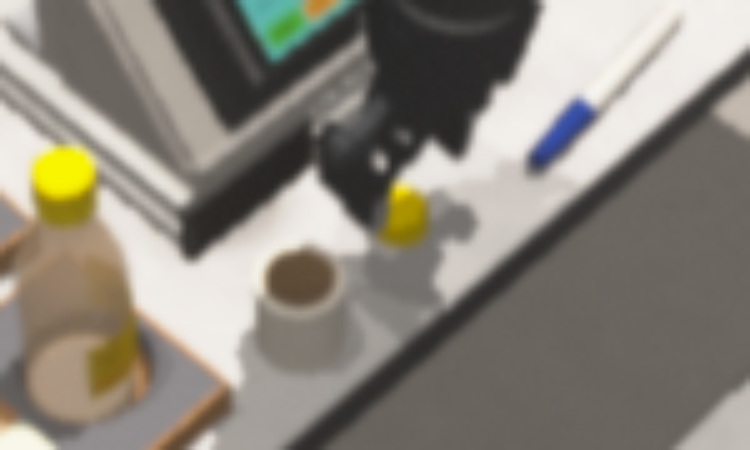

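The cap (405,215 in the crop) lies between the fingers; body clear of the console.

```bash
python3 -m crank '[{"fingers":0.65,"dx":-0.4,"dy":1.2,"dz":0,"wx":0,"wy":0,"wz":0},{"fingers":0.65,"dx":-0.1,"dy":1.1,"dz":0,"wx":0,"wy":0,"wz":0},{"fingers":0.65,"dx":0,"dy":0,"dz":0,"wx":0,"wy":0,"wz":0},{"fingers":0.45,"dx":0,"dy":0,"dz":0,"wx":0,"wy":0,"wz":0},{"fingers":0.36,"dx":0,"dy":0,"dz":0,"wx":0,"wy":0,"wz":0},{"fingers":0,"dx":0,"dy":0,"dz":0,"wx":0,"wy":0,"wz":0},{"fingers":0,"dx":0,"dy":0,"dz":0,"wx":0,"wy":0,"wz":0},{"fingers":0,"dx":0,"dy":0,"dz":0,"wx":0,"wy":0,"wz":0}]'; python3 - <<'E'
from h import *
to(391,136.4,280)
E
```

```text
clock: 20.72
ee_pos: [389.5, 135.8, 8.1]
eef_rot: [0.706, -0.705, -0.059, -0.04]
force: [-2.4, -0.9, 5.9]
grip_width: 27.2
t 20.73 pos [389.5 135.8   8.1] jaw 91.5 grip 27.2 F [-2.4 -0.9  5.9] | dx dy dz cm [  3.94 -26.9    0.06]  j1,j6 [0.37 0.34]
```

```bash
python3 -m crank '[{"fingers":0,"dx":0.75,"dy":-5.1,"dz":0,"wx":0,"wy":0,"wz":0},{"fingers":0,"dx":0.75,"dy":-5.4,"dz":0,"wx":0,"wy":0,"wz":0},{"fingers":0,"dx":0.75,"dy":-5.4,"dz":0,"wx":0,"wy":0,"wz":0},{"fingers":0,"dx":0.75,"dy":-5.4,"dz":0,"wx":0,"wy":0,"wz":0},{"fingers":0,"dx":0.75,"dy":-5.4,"dz":0,"wx":0,"wy":0,"wz":0},{"fingers":0,"dx":0,"dy":0,"dz":0,"wx":0,"wy":0,"wz":0},{"fingers":0,"dx":0,"dy":0,"dz":0,"wx":0,"wy":0,"wz":0}]'; python3 - <<'E'
from h import *
to(537,382,270,91.5)
E
```

```text
clock: 21.6
ee_pos: [389.1, 135.6, 276.9]
eef_rot: [0.706, -0.705, -0.059, -0.04]
force: [-0.1, 0.3, -0.3]
grip_width: 27.0
t 21.6 pos [389.1 135.6 276.9] jaw 91.6 grip 27.0 F [-0.1  0.3 -0.3] | dx dy dz cm [15.21  2.82 24.23] turn [0.  0.1 8. ] j1,j6 [0.37 0.34]
```

```bash
python3 -m crank '[{"fingers":0,"dx":0,"dy":0,"dz":5,"wx":0,"wy":0,"wz":0},{"fingers":0,"dx":0,"dy":0,"dz":5.2,"wx":0,"wy":0,"wz":0},{"fingers":0,"dx":2.8,"dy":0.4,"dz":5,"wx":0,"wy":0,"wz":0},{"fingers":0,"dx":4,"dy":0.8,"dz":4.5,"wx":0,"wy":0,"wz":0},{"fingers":0,"dx":4.2,"dy":0.8,"dz":4.5,"wx":0,"wy":0,"wz":0},{"fingers":0,"dx":4.2,"dy":0.8,"dz":0,"wx":0,"wy":0,"wz":0},{"fingers":0,"dx":0,"dy":0,"dz":0,"wx":0,"wy":0,"wz":0},{"fingers":0,"dx":0,"dy":0,"dz":0,"wx":0,"wy":0,"wz":0},{"fingers":0,"dx":0,"dy":0,"dz":0,"wx":0,"wy":0,"wz":0}]'; python3 - <<'E'
from h import *
to(537,382,60,91.5)
E
```

```text
clock: 22.72
ee_pos: [536.0, 381.3, 270.6]
eef_rot: [0.706, -0.705, -0.059, -0.039]
force: [-0.3, 0.4, -0.7]
grip_width: 27.4
t 22.73 pos [536.  381.3 270.6] jaw 91.6 grip 27.4 F [-0.3  0.4 -0.7] | dx dy dz cm [-2.81 20.87  0.08] turn [0.  0.1 7.9] j1,j6 [0.66 0.63]
```

```bash
python3 -m crank '[{"fingers":0,"dx":-0.7,"dy":5.2,"dz":0.08,"wx":0,"wy":0,"wz":0},{"fingers":0,"dx":-0.7,"dy":5.2,"dz":0,"wx":0,"wy":0,"wz":0},{"fingers":0,"dx":-0.7,"dy":5.2,"dz":0,"wx":0,"wy":0,"wz":0},{"fingers":0,"dx":-0.7,"dy":5.2,"dz":0,"wx":0,"wy":0,"wz":0},{"fingers":0,"dx":0,"dy":0,"dz":0,"wx":0,"wy":0,"wz":0},{"fingers":0,"dx":0,"dy":0,"dz":0,"wx":0,"wy":0,"wz":0},{"fingers":0,"dx":0,"dy":0,"dz":0,"wx":0,"wy":0,"wz":0}]'; python3 - <<'E'
from h import *
to(537,382,26,91.5)
s=snapshot("scene");cv2.imwrite("pics/c6.png",cv2.resize(s["color"][210:310,140:280],(700,500))[:,:,::-1])
hs=cv2.cvtColor(s["color"],cv2.COLOR_RGB2HSV);m=cv2.inRange(hs,(22,120,50),(35,255,255))
k,l,st,ce=cv2.connectedComponentsWithStats(m)
for i in range(1,k):
    if st[i,4]>25:print(st[i],ce[i].round(1),ray(s,*ce[i],60)[:2].round(1))
E
```

```text
clock: 23.6
ee_pos: [540.1, 384.1, 64.5]
eef_rot: [0.707, -0.703, -0.06, -0.041]
force: [-0.2, 0.0, 0.8]
grip_width: 27.3
t 23.6 pos [540.1 384.1  64.5] jaw 91.6 grip 27.3 F [-0.2  0.   0.8] | dx dy dz cm [-0.86  3.76 -0.21] turn [-0.2  0.   8.2] j1,j6 [0.66 0.63]
[ 66  94  58  22 451] [ 97.  107.4] [1296.4  166.2]
[331 150   6  13  48] [333.1 156. ] [ 570.9 -191.2]
[226 249  13  16 168] [232.4 256.8] [498.2 267. ]
[179 265   9  14  97] [183.4 270.9] [549.2 376.9]
[238 285   9  12  61] [242.1 290.6] [408.3 316.5]
```

View pics/c6.png

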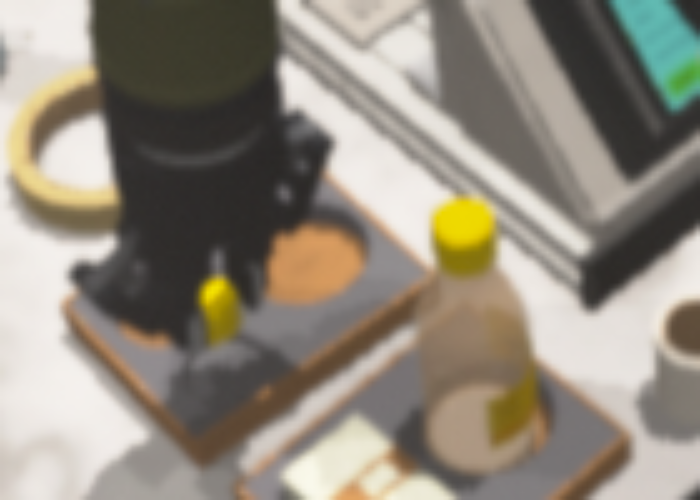

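The cap is held over its shallow well's corner; filled bottle stands seated and upright at (232,257).

```bash
python3 -m crank '[{"fingers":0,"dx":-0.55,"dy":2.4,"dz":0,"wx":0,"wy":0,"wz":0},{"fingers":0,"dx":0,"dy":0,"dz":0,"wx":0,"wy":0,"wz":0},{"fingers":0,"dx":0,"dy":0,"dz":0,"wx":0,"wy":0,"wz":0},{"fingers":0,"dx":0,"dy":0,"dz":0,"wx":0,"wy":0,"wz":0},{"fingers":0,"dx":0,"dy":0,"dz":0,"wx":0,"wy":0,"wz":0}]'; python3 - <<'E'
from h import *
to(537,382,25,91.5)
E
```

```text
clock: 24.28
ee_pos: [536.7, 382.9, 37.3]
eef_rot: [0.706, -0.704, -0.059, -0.04]
force: [-0.3, 0.7, -0.9]
grip_width: 27.3
t 24.27 pos [536.7 382.9  37.3] jaw 91.5 grip 27.3 F [-0.3  0.7 -0.9] | dx dy dz cm [-0.14  1.22 -0.09] turn [-0.   0.   8.1] j1,j6 [0.66 0.63]
```

```bash
python3 -m crank '[{"fingers":0,"dx":-0.14,"dy":0.6,"dz":-0.1,"wx":0,"wy":0,"wz":0},{"fingers":0,"dx":0,"dy":0.6,"dz":0,"wx":0,"wy":0,"wz":0},{"fingers":0,"dx":0,"dy":0.1,"dz":0,"wx":0,"wy":0,"wz":0},{"fingers":0,"dx":0,"dy":0,"dz":0,"wx":0,"wy":0,"wz":0},{"fingers":0,"dx":0,"dy":0,"dz":0,"wx":0,"wy":0,"wz":0}]'; python3 - <<'E'
from h import *
to(537,382,25,91.5)
E
```

```text
clock: 24.9
ee_pos: [536.3, 381.3, 23.2]
eef_rot: [0.706, -0.705, -0.059, -0.04]
force: [-2.5, -1.3, 3.9]
grip_width: 27.2
t 24.9 pos [536.3 381.3  23.2] jaw 91.5 grip 27.2 F [-2.5 -1.3  3.9] | dx dy dz cm [ 0.09 -0.17  0.07] turn [0. 0. 8.] j1,j6 [0.66 0.63]
```

```bash
python3 -m crank '[{"fingers":0.5,"dx":0,"dy":0,"dz":0,"wx":0,"wy":0,"wz":0},{"fingers":0.5,"dx":0,"dy":0,"dz":0,"wx":0,"wy":0,"wz":0},{"fingers":0.5,"dx":0,"dy":0,"dz":0,"wx":0,"wy":0,"wz":0},{"fingers":0.5,"dx":0.35,"dy":-2.5,"dz":0,"wx":0,"wy":0,"wz":0},{"fingers":0.5,"dx":0.7,"dy":-5,"dz":0,"wx":0,"wy":0,"wz":0},{"fingers":0.7,"dx":0.8,"dy":-6,"dz":0,"wx":0,"wy":0,"wz":0},{"fingers":0.7,"dx":0.8,"dy":-6,"dz":0,"wx":0,"wy":0,"wz":0},{"fingers":0.7,"dx":0.5,"dy":-4,"dz":0,"wx":0,"wy":0,"wz":8},{"fingers":0.7,"dx":0,"dy":0,"dz":0,"wx":0,"wy":0,"wz":0},{"fingers":0.7,"dx":0,"dy":0,"dz":0,"wx":0,"wy":0,"wz":0}]'; python3 - <<'E'
from h import *
to(383,218.5,260,91.5)
s=snapshot("scene");cv2.imwrite("pics/c7.png",cv2.resize(s["color"][210:350,120:320],(800,560))[:,:,::-1])
E
```

```text
clock: 26.15
ee_pos: [535.4, 381.5, 259.4]
eef_rot: [-0.707, 0.707, 0.009, -0.009]
force: [-0.7, 0.0, -0.2]
grip_width: 59.6
t 26.15 pos [535.4 381.5 259.4] jaw 91.5 grip 59.6 F [-0.7  0.  -0.2] | dx dy dz cm [-15.67  -0.06 -15.88] turn [0. 0. 0.] j1,j6 [0.62 0.59]
```

View pics/c7.png

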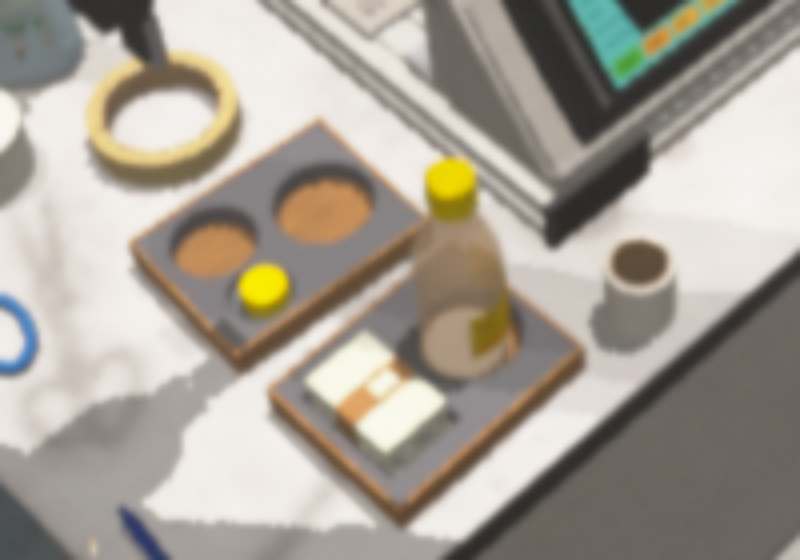

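The cap, cards and filled bottle are all seated (crop (265,288), (375,393), (460,340)). Next the label end.

```bash
python3 -m crank '[{"fingers":0.8,"dx":-4,"dy":0,"dz":-4,"wx":0,"wy":0,"wz":0},{"fingers":0.8,"dx":-4,"dy":0,"dz":-4,"wx":0,"wy":0,"wz":0},{"fingers":0.8,"dx":-4,"dy":0,"dz":-4,"wx":0,"wy":0,"wz":0},{"fingers":0.8,"dx":-3.9,"dy":0,"dz":-3.9,"wx":0,"wy":0,"wz":0},{"fingers":0.8,"dx":0,"dy":5,"dz":0,"wx":0,"wy":0,"wz":0},{"fingers":0.8,"dx":0,"dy":6,"dz":0,"wx":0,"wy":0,"wz":0},{"fingers":0.8,"dx":0,"dy":4,"dz":0,"wx":0,"wy":0,"wz":0},{"fingers":0.8,"dx":0,"dy":0,"dz":0,"wx":0,"wy":0,"wz":0},{"fingers":0.8,"dx":0,"dy":0,"dz":0,"wx":0,"wy":0,"wz":0},{"fingers":0.8,"dx":0,"dy":0,"dz":0,"wx":0,"wy":0,"wz":0}]'; python3 - <<'E'
from h import *
to(380,218.5,28,91.5)
E
```

```text
clock: 27.45
ee_pos: [381.7, 219.0, 112.2]
eef_rot: [0.708, -0.707, -0.011, 0.009]
force: [-0.4, -0.7, -0.6]
grip_width: 68.4
t 27.45 pos [381.7 219.  112.2] jaw 91.6 grip 68.4 F [-0.4 -0.7 -0.6] | dx dy dz cm [-0.19  8.42 -0.06] turn [-0.1  0.1  0.2] j1,j6 [0.52 0.49]
```

```bash
python3 -m crank '[{"fingers":0.8,"dx":-0.2,"dy":4,"dz":0,"wx":0,"wy":0,"wz":0},{"fingers":0.8,"dx":0,"dy":3.4,"dz":0,"wx":0,"wy":0,"wz":0},{"fingers":0.8,"dx":0,"dy":1,"dz":0,"wx":0,"wy":0,"wz":0},{"fingers":0.8,"dx":0,"dy":0,"dz":0,"wx":0,"wy":0,"wz":0},{"fingers":0.6,"dx":0,"dy":0,"dz":0,"wx":0,"wy":0,"wz":0},{"fingers":0.5,"dx":0,"dy":0,"dz":0,"wx":0,"wy":0,"wz":0},{"fingers":0,"dx":0,"dy":0,"dz":0,"wx":0,"wy":0,"wz":0},{"fingers":0,"dx":0,"dy":0,"dz":0,"wx":0,"wy":0,"wz":0},{"fingers":0,"dx":0,"dy":0,"dz":0,"wx":0,"wy":0,"wz":0},{"fingers":0,"dx":0,"dy":0,"dz":0,"wx":0,"wy":0,"wz":0}]' 25; python3 - <<'E'
from h import *
to(380,218.5,280,91.5)
E
```

```text
clock: 28.7
ee_pos: [379.7, 218.9, 28.0]
eef_rot: [0.708, -0.707, -0.01, 0.009]
force: [-1.0, -1.0, 6.5]
grip_width: 43.3
t 28.7 pos [379.7 218.9  28. ] jaw 91.5 grip 43.3 F [-1.  -1.   6.5] | dx dy dz cm [ 9.00e-02 -2.52e+01 -1.00e-02] turn [-0.1  0.   0.1] j1,j6 [0.52 0.5 ]
```

```bash
python3 -m crank '[{"fingers":0,"dx":0,"dy":-4,"dz":0,"wx":0,"wy":0,"wz":0},{"fingers":0,"dx":0,"dy":-6,"dz":0,"wx":0,"wy":0,"wz":0},{"fingers":0,"dx":0,"dy":-6,"dz":0,"wx":0,"wy":0,"wz":0},{"fingers":0,"dx":0,"dy":-6,"dz":0,"wx":0,"wy":0,"wz":0},{"fingers":0,"dx":0,"dy":-2,"dz":4,"wx":0,"wy":0,"wz":0},{"fingers":0,"dx":4,"dy":0,"dz":4,"wx":0,"wy":0,"wz":0},{"fingers":0,"dx":4,"dy":0,"dz":4,"wx":0,"wy":0,"wz":0},{"fingers":0,"dx":4,"dy":0,"dz":4,"wx":0,"wy":0,"wz":0},{"fingers":0,"dx":4.5,"dy":0,"dz":0,"wx":0,"wy":0,"wz":0},{"fingers":0,"dx":4.3,"dy":0,"dz":0,"wx":0,"wy":0,"wz":0}]' >/dev/null; python3 -m crank '[{"fingers":0,"dx":0,"dy":3,"dz":0,"wx":0,"wy":0,"wz":0},{"fingers":0,"dx":0,"dy":5,"dz":0,"wx":0,"wy":0,"wz":0},{"fingers":0,"dx":0,"dy":6,"dz":0,"wx":0,"wy":0,"wz":0},{"fingers":0,"dx":0,"dy":4,"dz":0,"wx":0,"wy":0,"wz":0},{"fingers":0,"dx":0,"dy":0,"dz":0,"wx":0,"wy":0,"wz":0},{"fingers":0,"dx":0,"dy":0,"dz":0,"wx":0,"wy":0,"wz":0},{"fingers":0,"dx":0,"dy":0,"dz":0,"wx":0,"wy":0,"wz":0}]';python3 - <<'E'
from h import *
to(592.3,379,32,91.5)
E
```

```text
clock: 30.82
ee_pos: [583.8, 384.9, 89.7]
eef_rot: [0.708, -0.706, -0.011, 0.008]
force: [1.2, 0.0, -0.2]
grip_width: 43.5
t 30.82 pos [583.8 384.9  89.7] jaw 91.6 grip 43.5 F [ 1.2  0.  -0.2] | dx dy dz cm [ 0.81  5.77 -0.63] turn [-0.1  0.1  0.2] j1,j6 [0.58 0.56]
```

```bash
python3 -m crank '[{"fingers":0,"dx":0.75,"dy":2,"dz":-0.55,"wx":0,"wy":0,"wz":0},{"fingers":0,"dx":0,"dy":0.5,"dz":0,"wx":0,"wy":0,"wz":0},{"fingers":0,"dx":0,"dy":0,"dz":0,"wx":0,"wy":0,"wz":0},{"fingers":0,"dx":0,"dy":0,"dz":0,"wx":0,"wy":0,"wz":0},{"fingers":0,"dx":0,"dy":0,"dz":0,"wx":0,"wy":0,"wz":0}]';python3 - <<'E'
from h import *
to(592.3,379,32,91.5)
a=snapshot("scene");b=snapshot("top")
o=np.hstack([cv2.resize(a["color"][220:310,140:260],(480,360)),cv2.resize(b["color"][165:245,155:225],(315,360))])
cv2.imwrite("pics/c8.png",o[:,:,::-1])
E
```

```text
clock: 31.45
ee_pos: [589.9, 378.7, 61.9]
eef_rot: [0.707, -0.707, -0.01, 0.009]
force: [0.4, -0.2, -0.6]
grip_width: 43.1
t 31.45 pos [589.9 378.7  61.9] jaw 91.6 grip 43.1 F [ 0.4 -0.2 -0.6] | dx dy dz cm [0.23 2.99 0.02] turn [-0.   0.1  0. ] j1,j6 [0.57 0.54]
```

View pics/c8.png

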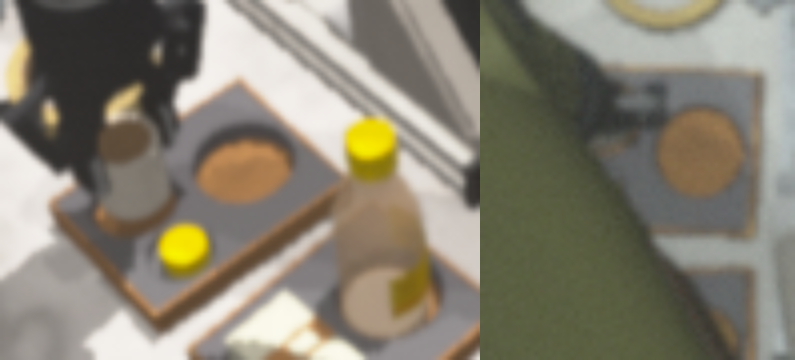

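The tube hangs right over the roll well.

```bash
python3 -m crank '[{"fingers":0,"dx":0.25,"dy":0.5,"dz":0,"wx":0,"wy":0,"wz":0},{"fingers":0,"dx":0,"dy":0.8,"dz":0,"wx":0,"wy":0,"wz":0},{"fingers":0,"dx":0,"dy":0.8,"dz":0,"wx":0,"wy":0,"wz":0},{"fingers":0,"dx":0,"dy":0.6,"dz":0,"wx":0,"wy":0,"wz":0},{"fingers":0,"dx":0,"dy":0,"dz":0,"wx":0,"wy":0,"wz":0},{"fingers":0,"dx":0,"dy":0,"dz":0,"wx":0,"wy":0,"wz":0}]';python3 - <<'E'
from h import *
to(592.3,379,32,91.5)
E
```

```text
clock: 32.3
ee_pos: [592.4, 378.6, 34.7]
eef_rot: [0.707, -0.707, -0.01, 0.009]
force: [-0.0, -0.7, -0.3]
grip_width: 43.0
t 32.3 pos [592.4 378.6  34.7] jaw 91.5 grip 43.0 F [-0.  -0.7 -0.3] | dx dy dz cm [-0.01  0.27  0.04] turn [-0.  0.  0.] j1,j6 [0.57 0.54]
```

```bash
python3 -m crank '[{"fingers":0,"dx":0,"dy":0.3,"dz":0,"wx":0,"wy":0,"wz":0},{"fingers":0,"dx":0,"dy":0,"dz":0,"wx":0,"wy":0,"wz":0},{"fingers":0.65,"dx":0,"dy":0,"dz":0,"wx":0,"wy":0,"wz":0},{"fingers":0.65,"dx":0,"dy":0,"dz":0,"wx":0,"wy":0,"wz":0},{"fingers":0.65,"dx":0,"dy":-2,"dz":0,"wx":0,"wy":0,"wz":0},{"fingers":0.65,"dx":0,"dy":-5,"dz":0,"wx":0,"wy":0,"wz":0},{"fingers":0.65,"dx":0,"dy":-6,"dz":0,"wx":0,"wy":0,"wz":0},{"fingers":0.65,"dx":0,"dy":-6,"dz":0,"wx":0,"wy":0,"wz":0},{"fingers":0.65,"dx":0,"dy":-5,"dz":0,"wx":0,"wy":0,"wz":0},{"fingers":0.65,"dx":0,"dy":0,"dz":0,"wx":0,"wy":0,"wz":0}]';python3 - <<'E'
from h import *
to(390,-246.3,290,91.5)
E
```

```text
clock: 33.55
ee_pos: [594.4, 379.9, 279.1]
eef_rot: [0.709, -0.705, -0.013, 0.006]
force: [0.2, -0.3, -0.8]
grip_width: 55.6
t 33.55 pos [594.4 379.9 279.1] jaw 91.5 grip 55.6 F [ 0.2 -0.3 -0.8] | dx dy dz cm [-22.11  -1.64 -62.04] turn [-0.3  0.   0.5] j1,j6 [0.57 0.54]
```

```bash
python3 -m crank '[{"fingers":0.65,"dx":-5,"dy":0,"dz":-2,"wx":0,"wy":0,"wz":0},{"fingers":0.65,"dx":-5,"dy":0,"dz":-2,"wx":0,"wy":0,"wz":0},{"fingers":0.65,"dx":-5,"dy":0,"dz":-2.5,"wx":0,"wy":0,"wz":0},{"fingers":0.65,"dx":-5,"dy":0,"dz":-3,"wx":0,"wy":0,"wz":0},{"fingers":0.65,"dx":-2.1,"dy":0,"dz":-5,"wx":0,"wy":0,"wz":0},{"fingers":0.65,"dx":0,"dy":0,"dz":-5.5,"wx":0,"wy":0,"wz":0},{"fingers":0.65,"dx":0,"dy":0,"dz":-5.5,"wx":0,"wy":0,"wz":0},{"fingers":0.65,"dx":0,"dy":0,"dz":-5.5,"wx":0,"wy":0,"wz":0},{"fingers":0.65,"dx":0,"dy":0,"dz":-5.5,"wx":0,"wy":0,"wz":0},{"fingers":0.65,"dx":0,"dy":0,"dz":-5.5,"wx":0,"wy":0,"wz":0}]' >/dev/null; python3 -m crank '[{"fingers":0.65,"dx":0,"dy":0,"dz":-5.5,"wx":0,"wy":0,"wz":0},{"fingers":0.65,"dx":0,"dy":0,"dz":-5.5,"wx":0,"wy":0,"wz":0},{"fingers":0.65,"dx":0,"dy":0,"dz":-5.5,"wx":0,"wy":0,"wz":0},{"fingers":0.65,"dx":0,"dy":0,"dz":-3.5,"wx":0,"wy":0,"wz":0},{"fingers":0.65,"dx":0,"dy":3,"dz":0,"wx":0,"wy":0,"wz":0},{"fingers":0.65,"dx":0,"dy":5,"dz":0,"wx":0,"wy":0,"wz":0},{"fingers":0.65,"dx":0,"dy":0,"dz":0,"wx":0,"wy":0,"wz":0},{"fingers":0.65,"dx":0,"dy":0,"dz":0,"wx":0,"wy":0,"wz":0},{"fingers":0.65,"dx":0,"dy":0,"dz":0,"wx":0,"wy":0,"wz":0}]' ;python3 - <<'E'
from h import *
to(389,-246.3,104,91.5)
a=snapshot("scene");b=snapshot("top")
o=np.hstack([cv2.resize(a["color"][110:220,350:470],(400,366)),cv2.resize(b["color"][200:280,320:440],(400,366))])
cv2.imwrite("pics/c9.png",o[:,:,::-1])
P=cloud(b);m=(P[...,2]>8)&(P[...,2]<160)&(P[...,0]>350)&(P[...,0]<424)&(P[...,1]<-200)&(P[...,1]>-300)
p=P[m];print(len(p),[ (h,p[abs(p[:,2]-h)<12].min(0).round(0),p[abs(p[:,2]-h)<12].max(0).round(0)) for h in (40,80,140) if (abs(p[:,2]-h)<12).sum()])
E
```

```text
clock: 35.92
ee_pos: [389.4, -247.9, 193.6]
eef_rot: [-0.706, 0.708, 0.011, -0.009]
force: [0.5, -0.4, 1.0]
grip_width: 55.3
t 35.92 pos [ 389.4 -247.9  193.6] jaw 91.6 grip 55.3 F [ 0.5 -0.4  1. ] | dx dy dz cm [-0.06  8.96  0.17] turn [0.1 0.1 0.2] j1,j6 [-0.57 -0.59]
147 [(40, array([ 361., -242.,   29.]), array([ 413., -220.,   52.])), (80, array([ 364., -245.,   68.]), array([ 414., -220.,   90.])), (140, array([ 398., -253.,  129.]), array([ 404., -238.,  136.]))]
```

View pics/c9.png

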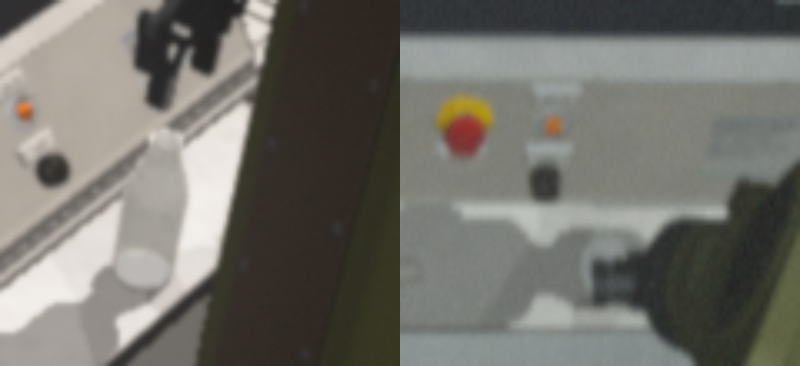

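Bottle is upright, with the fingers centred above its neck.

```bash
python3 -m crank '[{"fingers":0.7,"dx":-0.1,"dy":3,"dz":0.1,"wx":0,"wy":0,"wz":0},{"fingers":0.7,"dx":0,"dy":3,"dz":0,"wx":0,"wy":0,"wz":0},{"fingers":0.7,"dx":0,"dy":2.9,"dz":0,"wx":0,"wy":0,"wz":0},{"fingers":0.7,"dx":0,"dy":0,"dz":0,"wx":0,"wy":0,"wz":0},{"fingers":0.55,"dx":0,"dy":0,"dz":0,"wx":0,"wy":0,"wz":0},{"fingers":0.48,"dx":0,"dy":0,"dz":0,"wx":0,"wy":0,"wz":0},{"fingers":0.42,"dx":0,"dy":0,"dz":0,"wx":0,"wy":0,"wz":0},{"fingers":0.3,"dx":0,"dy":0,"dz":0,"wx":0,"wy":0,"wz":0},{"fingers":0.3,"dx":0,"dy":0,"dz":0,"wx":0,"wy":0,"wz":0},{"fingers":0.3,"dx":0,"dy":0,"dz":0,"wx":0,"wy":0,"wz":0}]' 25;python3 - <<'E'
from h import *
to(389,-246.3,290,91.5)
E
```

```text
clock: 37.28
ee_pos: [388.3, -246.9, 104.2]
eef_rot: [-0.707, 0.708, 0.011, -0.009]
force: [-0.6, 0.9, 6.6]
grip_width: 43.2
t 37.27 pos [ 388.3 -246.9  104.2] jaw 91.6 grip 43.2 F [-0.6  0.9  6.6] | dx dy dz cm [  0.12 -18.58   0.03] turn [0.1 0.1 0.1] j1,j6 [-0.57 -0.59]
```

```bash
python3 -m crank '[{"fingers":0.2,"dx":0,"dy":-1,"dz":0,"wx":0,"wy":0,"wz":0},{"fingers":0.2,"dx":0,"dy":-1,"dz":0,"wx":0,"wy":0,"wz":0},{"fingers":0.2,"dx":0,"dy":-1,"dz":0,"wx":0,"wy":0,"wz":0},{"fingers":0.2,"dx":0,"dy":0,"dz":0,"wx":0,"wy":0,"wz":0},{"fingers":0.2,"dx":0,"dy":0,"dz":0,"wx":0,"wy":0,"wz":0}]' 30;python3 - <<'E'
from h import *
to(389,-246.3,310,91.5)
a=snapshot("scene");cv2.imwrite("pics/c10.png",cv2.resize(a["color"][110:220,350:470],(400,366))[:,:,::-1])
E
```

```text
clock: 37.9
ee_pos: [386.9, -246.2, 132.4]
eef_rot: [0.707, -0.707, -0.01, 0.01]
force: [0.2, 0.0, -0.1]
grip_width: 43.0
t 37.9 pos [ 386.9 -246.2  132.4] jaw 91.6 grip 43.0 F [ 0.2  0.  -0.1] | dx dy dz cm [  0.2  -17.76  -0.02] turn [-0.   0.1 -0. ] j1,j6 [-0.57 -0.59]
```

View pics/c10.png

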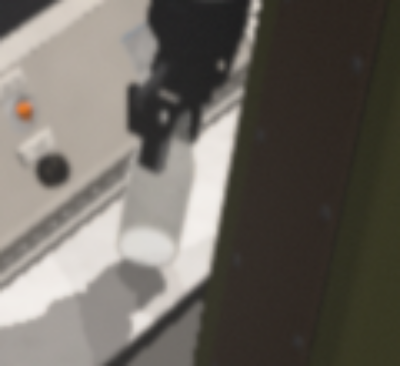

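The empty bottle hangs upright.

```bash
python3 -m crank '[{"fingers":0.2,"dx":0,"dy":-2,"dz":0,"wx":0,"wy":0,"wz":0},{"fingers":0.2,"dx":0,"dy":-4,"dz":0,"wx":0,"wy":0,"wz":0},{"fingers":0.2,"dx":0,"dy":-4,"dz":0,"wx":0,"wy":0,"wz":0},{"fingers":0.2,"dx":0,"dy":-4,"dz":0,"wx":0,"wy":0,"wz":0},{"fingers":0.2,"dx":0,"dy":-3,"dz":0,"wx":0,"wy":0,"wz":0},{"fingers":0.2,"dx":0,"dy":-2,"dz":1,"wx":0,"wy":0,"wz":0},{"fingers":0.2,"dx":0,"dy":0,"dz":2.5,"wx":0,"wy":0,"wz":0},{"fingers":0.2,"dx":0.1,"dy":0,"dz":4,"wx":0,"wy":0,"wz":0},{"fingers":0.2,"dx":0.1,"dy":0,"dz":4.5,"wx":0,"wy":0,"wz":0},{"fingers":0.2,"dx":0.1,"dy":0,"dz":4.5,"wx":0,"wy":0,"wz":0}]' >/dev/null; python3 -m crank '[{"fingers":0.2,"dx":0.1,"dy":0,"dz":4.5,"wx":0,"wy":0,"wz":0},{"fingers":0.2,"dx":0.1,"dy":0,"dz":4.5,"wx":0,"wy":0,"wz":0},{"fingers":0.2,"dx":0.1,"dy":0,"dz":4.5,"wx":0,"wy":0,"wz":0},{"fingers":0.2,"dx":0.1,"dy":0,"dz":4.5,"wx":0,"wy":0,"wz":0},{"fingers":0.2,"dx":0.1,"dy":0,"dz":4.5,"wx":0,"wy":0,"wz":0},{"fingers":0.2,"dx":0.1,"dy":0,"dz":4.5,"wx":0,"wy":0,"wz":0},{"fingers":0.2,"dx":0.1,"dy":0,"dz":4.5,"wx":0,"wy":0,"wz":0},{"fingers":0.2,"dx":0.1,"dy":0,"dz":4,"wx":0,"wy":0,"wz":0},{"fingers":0.2,"dx":0,"dy":0,"dz":0,"wx":0,"wy":0,"wz":0},{"fingers":0.2,"dx":0,"dy":0,"dz":0,"wx":0,"wy":0,"wz":0}]';python3 - <<'E'
from h import *
to(572,312,310,91.5)
E
```

```text
clock: 40.45
ee_pos: [383.6, 273.4, 322.0]
eef_rot: [-0.707, 0.707, 0.009, -0.01]
force: [-0.0, -0.2, -0.2]
grip_width: 42.6
t 40.45 pos [383.6 273.4 322. ] jaw 91.6 grip 42.6 F [-0.  -0.2 -0.2] | dx dy dz cm [18.94  1.17  3.35] turn [ 0.1  0.1 -0.1] j1,j6 [0.62 0.59]
```

```bash
python3 -m crank '[{"fingers":0.2,"dx":0.5,"dy":0,"dz":1.6,"wx":0,"wy":0,"wz":0},{"fingers":0.2,"dx":2,"dy":0,"dz":1.75,"wx":0,"wy":0,"wz":0},{"fingers":0.2,"dx":4,"dy":0,"dz":0,"wx":0,"wy":0,"wz":0},{"fingers":0.2,"dx":4,"dy":0,"dz":0,"wx":0,"wy":0,"wz":0},{"fingers":0.2,"dx":4,"dy":0,"dz":0,"wx":0,"wy":0,"wz":0},{"fingers":0.2,"dx":3,"dy":0,"dz":0,"wx":0,"wy":0,"wz":0},{"fingers":0.2,"dx":1.4,"dy":0,"dz":0,"wx":0,"wy":0,"wz":0},{"fingers":0.2,"dx":0,"dy":0,"dz":0,"wx":0,"wy":0,"wz":0},{"fingers":0.2,"dx":0,"dy":0,"dz":0,"wx":0,"wy":0,"wz":0},{"fingers":0.2,"dx":0,"dy":0,"dz":0,"wx":0,"wy":0,"wz":0}]';python3 - <<'E'
from h import *
to(572,312,145,91.5)
E
```

```text
clock: 41.7
ee_pos: [571.4, 312.5, 322.9]
eef_rot: [0.707, -0.707, -0.01, 0.01]
force: [-0.1, -0.5, -0.3]
grip_width: 42.6
t 41.7 pos [571.4 312.5 322.9] jaw 91.6 grip 42.6 F [-0.1 -0.5 -0.3] | dx dy dz cm [ 0.05 17.79 -0.06] turn [-0.   0.1  0. ] j1,j6 [0.5  0.47]
```

```bash
python3 -m crank '[{"fingers":0.2,"dx":0.05,"dy":2,"dz":-0.05,"wx":0,"wy":0,"wz":0},{"fingers":0.2,"dx":0,"dy":4,"dz":0,"wx":0,"wy":0,"wz":0},{"fingers":0.2,"dx":0,"dy":4,"dz":0,"wx":0,"wy":0,"wz":0},{"fingers":0.2,"dx":0,"dy":4,"dz":0,"wx":0,"wy":0,"wz":0},{"fingers":0.2,"dx":0,"dy":2.5,"dz":0,"wx":0,"wy":0,"wz":0},{"fingers":0.2,"dx":0,"dy":1,"dz":0,"wx":0,"wy":0,"wz":0},{"fingers":0.2,"dx":0,"dy":0,"dz":0,"wx":0,"wy":0,"wz":0},{"fingers":0.2,"dx":0,"dy":0,"dz":0,"wx":0,"wy":0,"wz":0},{"fingers":0.2,"dx":0,"dy":0,"dz":0,"wx":0,"wy":0,"wz":0}]';python3 - <<'E'
from h import *
to(572,312,109,91.5)
a=snapshot("scene");b=snapshot("top")
o=np.hstack([cv2.resize(a["color"][210:310,140:270],(468,360)),cv2.resize(b["color"][165:245,160:230],(315,360))])
cv2.imwrite("pics/c11.png",o[:,:,::-1])
E
```

```text
clock: 42.82
ee_pos: [573.3, 312.4, 148.9]
eef_rot: [0.707, -0.707, -0.01, 0.009]
force: [0.2, -0.7, -0.8]
grip_width: 43.1
t 42.83 pos [573.3 312.4 148.9] jaw 91.5 grip 43.1 F [ 0.2 -0.7 -0.8] | dx dy dz cm [-0.14  3.99 -0.04] turn [-0.1  0.   0.1] j1,j6 [0.5  0.47]
```

View pics/c11.png

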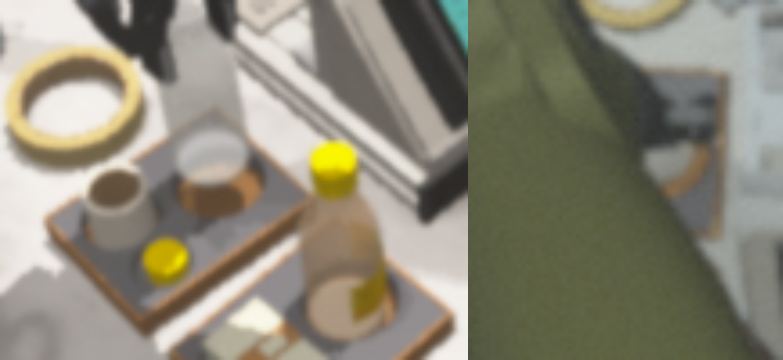

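Upright, over its well; roll seated too.

```bash
python3 -m crank '[{"fingers":0.2,"dx":-0.1,"dy":0.8,"dz":0,"wx":0,"wy":0,"wz":0},{"fingers":0.2,"dx":0,"dy":1,"dz":0,"wx":0,"wy":0,"wz":0},{"fingers":0.2,"dx":0,"dy":1,"dz":0,"wx":0,"wy":0,"wz":0},{"fingers":0.2,"dx":0,"dy":0.8,"dz":0,"wx":0,"wy":0,"wz":0},{"fingers":0.2,"dx":0,"dy":0,"dz":0,"wx":0,"wy":0,"wz":0},{"fingers":0.2,"dx":0,"dy":0,"dz":0,"wx":0,"wy":0,"wz":0},{"fingers":0.2,"dx":0,"dy":0,"dz":0,"wx":0,"wy":0,"wz":0}]';python3 - <<'E'
from h import *
to(572,312,109,91.5)
E
```

```text
clock: 43.8
ee_pos: [571.9, 312.2, 112.0]
eef_rot: [0.707, -0.707, -0.01, 0.009]
force: [-0.0, 0.1, -1.1]
grip_width: 43.2
t 43.8 pos [571.9 312.2 112. ] jaw 91.5 grip 43.2 F [-0.   0.1 -1.1] | dx dy dz cm [ 0.01  0.3  -0.02] turn [-0.  0.  0.] j1,j6 [0.5  0.47]
```

Free in the well, still 3–4 mm up. Lower until contact, then check before release.

```bash
python3 -m crank '[{"fingers":0.2,"dx":0,"dy":0.2,"dz":0,"wx":0,"wy":0,"wz":0},{"fingers":0.2,"dx":0,"dy":0.2,"dz":0,"wx":0,"wy":0,"wz":0},{"fingers":0.2,"dx":0,"dy":0,"dz":0,"wx":0,"wy":0,"wz":0},{"fingers":0.2,"dx":0,"dy":0,"dz":0,"wx":0,"wy":0,"wz":0}]';python3 - <<'E'
from h import *
to(572,312,109,91.5)
E
```

```text
clock: 44.3
ee_pos: [572.1, 312.1, 108.4]
eef_rot: [0.707, -0.707, -0.01, 0.009]
force: [-0.1, -0.7, 5.4]
grip_width: 42.9
t 44.3 pos [572.1 312.1 108.4] jaw 91.5 grip 42.9 F [-0.1 -0.7  5.4] | dx dy dz cm [-0.01 -0.06 -0.01] turn [-0.   0.   0.1] j1,j6 [0.5  0.47]
```

```bash
python3 -m crank '[{"fingers":0.55,"dx":0,"dy":0,"dz":0,"wx":0,"wy":0,"wz":0},{"fingers":0.62,"dx":0,"dy":0,"dz":0,"wx":0,"wy":0,"wz":0},{"fingers":0.62,"dx":0,"dy":0,"dz":0,"wx":0,"wy":0,"wz":0},{"fingers":0.62,"dx":0,"dy":-2,"dz":0,"wx":0,"wy":0,"wz":0},{"fingers":0.62,"dx":0,"dy":-4,"dz":0,"wx":0,"wy":0,"wz":0},{"fingers":0.62,"dx":0,"dy":-5,"dz":0,"wx":0,"wy":0,"wz":0},{"fingers":0.62,"dx":0,"dy":-5,"dz":0,"wx":0,"wy":0,"wz":0},{"fingers":0.62,"dx":0,"dy":-5,"dz":0,"wx":0,"wy":0,"wz":0},{"fingers":0.62,"dx":-5,"dy":0,"dz":0,"wx":0,"wy":0,"wz":0},{"fingers":0.62,"dx":-5,"dy":0,"dz":0,"wx":0,"wy":0,"wz":0}]' >/dev/null;python3 -m crank '[{"fingers":0.62,"dx":-5,"dy":0,"dz":0,"wx":0,"wy":0,"wz":0},{"fingers":0.62,"dx":-3,"dy":0,"dz":-5,"wx":0,"wy":0,"wz":0},{"fingers":0.62,"dx":0,"dy":0,"dz":-5.5,"wx":0,"wy":0,"wz":0},{"fingers":0.62,"dx":0,"dy":0,"dz":-5.5,"wx":0,"wy":0,"wz":0},{"fingers":0.62,"dx":0,"dy":0,"dz":-5.5,"wx":0,"wy":0,"wz":0},{"fingers":0.62,"dx":0,"dy":0,"dz":-5.5,"wx":0,"wy":0,"wz":0},{"fingers":0.62,"dx":0,"dy":0,"dz":-5,"wx":0,"wy":0,"wz":0},{"fingers":0.62,"dx":0,"dy":0,"dz":0,"wx":0,"wy":0,"wz":0},{"fingers":0.62,"dx":0,"dy":0,"dz":0,"wx":0,"wy":0,"wz":0}]';python3 - <<'E'
from h import *
a=snapshot("scene");b=snapshot("top")
o=np.hstack([cv2.resize(a["color"][205:335,130:300],(471,360)),cv2.resize(b["color"][165:275,120:220],(327,360))])
cv2.imwrite("pics/c12.png",o[:,:,::-1])
for n,s in(("scene",a),("top",b)):
    P=cloud(s)
    for k,(x,y,w,z) in dict(filled=(433.5,313,9,170),cards=(431.5,383,16,36),cap=(543,382,8,32),roll=(596,379,24,52),empty=(572,312,14,152)).items():
        m=(np.hypot(P[...,0]-x,P[...,1]-y)<w)&(P[...,2]>10);v=P[m][:,2];print(n,k,len(v),np.percentile(v,[10,50,90]).round(1) if len(v) else "","expect",z)
P=cloud(b);m=(P[...,2]>8)&(P[...,2]<30)&(P[...,0]>355)&(P[...,0]<400)&(P[...,1]>-90)&(P[...,1]<80);print("marker",P[m].mean(0).round(1),"was [377.2,-5.4]",m.sum())
E
```

```text
clock: 46.68
ee_pos: [400.2, -12.7, 317.5]
eef_rot: [0.707, -0.707, -0.009, 0.009]
force: [-0.4, 0.1, 0.7]
grip_width: 53.1
scene filled 44 [167.5 169.4 171.8] expect 170
scene cards 132 [33.8 36.3 38.6] expect 36
scene cap 26 [29.7 31.9 33.7] expect 32
scene roll 376 [19.3 39.2 52.2] expect 52
scene empty 113 [131.6 143.1 150.6] expect 152
top filled 34 [165.1 167.8 171.6] expect 170
top cards 85 [29.8 36.1 39.7] expect 36
top cap 20 [27.  29.2 33. ] expect 32
top roll 124 [18.1 46.7 53.8] expect 52
top empty 30 [130.7 143.3 151.7] expect 152
marker [370.3  45.6  12.7] was [377.2,-5.4] 22
```

View pics/c12.png

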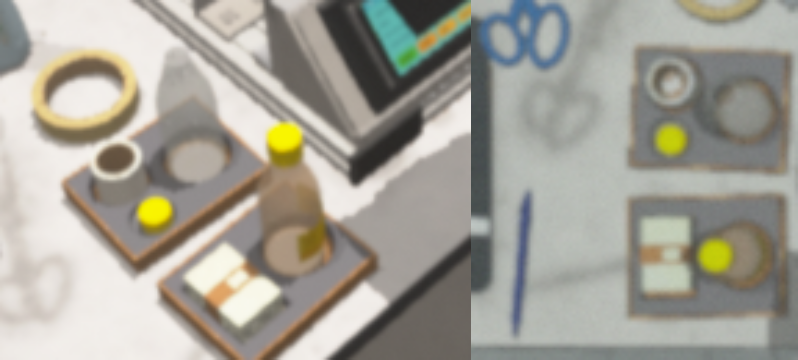

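All five are seated with the expected heights. The marker is hidden from the top camera by the arm, so check it from the scene camera, then hand in.

```bash
python3 - <<'E'
from h import *
def blue(s):
    m=cv2.inRange(cv2.cvtColor(s["color"],cv2.COLOR_RGB2HSV),(105,120,40),(130,255,255));m[:,:310]=0;m[:220]=0;m[270:]=0;m[:,370:]=0
    p=np.argwhere(m);return len(p),p.mean(0).round(1) if len(p) else None
def tan(s):
    m=cv2.inRange(cv2.cvtColor(s["color"],cv2.COLOR_RGB2HSV),(14,70,90),(30,255,255));m[:,:135]=0;m[:,185:]=0;m[:218]=0;m[258:]=0
    return np.argwhere(m).mean(0).round(1)
a=dict(np.load("/tmp/scene.npz"));b=snapshot("scene");print("marker",blue(a),blue(b),"tape",tan(a),tan(b))
from station import sign_off;print(sign_off())
E
```

```text
marker (45, array([246. , 332.2])) (47, array([245.9, 332.1])) tape [239.1 160.3] [239.1 160.3]
the job is handed in; nothing more can be done
None
```

Both kits are made up and handed in at about 47 s of the 138 s allowed. I seated the items in this order: cards, filled bottle, cap, label roll end, empty bottle. The tasting kit was finished before the packaging kit.

**Seating checks:** In the final pictures all five items sit in their wells and both bottles are upright. The measured top heights agree with fully seated for the filled bottle (about 169 mm against 170), the cards (36 against 36) and the cap (29–32 against 32). The roll's rim and the empty bottle's neck gave noisier readings, reaching about 52 against 52 and 151 against 152. For those two I also relied on the gripper heights and the pictures. Both bottles and the cap met the well floor at the gripper height worked out beforehand. The roll was let go within a millimetre of its floor.

**Bystanders:** In the scene camera the marker and the tape have not moved (within 0.1 px). The top camera's marker reading disagreed, but only because the arm was hiding most of it.

**Upsets:** The first move call was refused with nothing moved, because its rows lacked some keys. The cards touched the well edge lightly on the first descent, at about 6 N, so I raised and recentred them before seating.

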